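# Lock, zero and free the test spindles

### The job

Zero the test spindles: for each locking bar on the rubber mat (two or three square aluminium bars; any bar in any station), turn a spindle station's hub until its slot lines up with the slot of the fixed post beside it, and lay the bar flat and fully home through both slots, its middle about midway between hub and post. When every bar is home, press the three white keys of the control panel fully down, one at a time, largest first, then the middle-sized, the smallest last; then take the bars out again and lay them back flat on the mat. Leave the other things on the bench where they are.

Things in the scene. Friction and masses are not known exactly. Their poses are not given: they have to be found in the camera images.
- station_a_axis (a point): one of three alike fixed spindle stations: grey plate 155 x 90 x 20 mm with a turning steel hub (see hub_a) and a fixed dark slotted post. Point on the hub's upright axis at the height of the slot floors, 58 mm above the bench; x (its yaw) points level from hub to post, z up. The hub's foot is a disc 66 mm across, top 26 mm above the bench
- station_a_post (a point): middle of the floor of the slot in the fixed post beside the hub, 58 mm above the bench and 86 mm from the hub's axis. The post is 16 mm thick (78 to 94 mm from the hub's axis), 49 mm wide; the slot runs along x (as station axis x), 25 mm wide, 12 mm deep, open at the top, 70 mm above the bench
- station_a_seat (a point): on station a: where a locking bar's centre lies when it is fully home through both slots, its middle midway between hub and post: 50 mm from the hub's axis towards the post, 69 mm above the bench. x as for station_a_axis
- hub_a (a joint): angle of hub a about the vertical, rad, anticlockwise from above. Block 44 mm long along its slot, 46 wide across, 26 to 70 mm above the bench; slot right through the top, 25 wide, 12 deep, between two cheeks. At 0 (or 3.14) its slot lines up with the post's; turns from -3.2 to 3.2 against 0.15 N m friction and stays where left
- station_b_axis (a point): another of three alike fixed spindle stations: grey plate 155 x 90 x 20 mm with a turning steel hub (see hub_b) and a fixed dark slotted post. Point on the hub's upright axis at the height of the slot floors, 58 mm above the bench; x (its yaw) points level from hub to post, z up. The hub's foot is a disc 66 mm across, top 26 mm above the bench
- station_b_post (a point): middle of the floor of the slot in the fixed post beside the hub, 58 mm above the bench and 86 mm from the hub's axis. The post is 16 mm thick (78 to 94 mm from the hub's axis), 49 mm wide; the slot runs along x (as station axis x), 25 mm wide, 12 mm deep, open at the top, 70 mm above the bench
- station_b_seat (a point): on station b: where a locking bar's centre lies when it is fully home through both slots, its middle midway between hub and post: 50 mm from the hub's axis towards the post, 69 mm above the bench. x as for station_b_axis
- hub_b (a joint): angle of hub b about the vertical, rad, anticlockwise from above. Block 44 mm long along its slot, 46 wide across, 26 to 70 mm above the bench; slot right through the top, 25 wide, 12 deep, between two cheeks. At 0 (or 3.14) its slot lines up with the post's; turns from -3.2 to 3.2 against 0.15 N m friction and stays where left
- station_c_axis (a point): a third of three alike fixed spindle stations: grey plate 155 x 90 x 20 mm with a turning steel hub (see hub_c) and a fixed dark slotted post. Point on the hub's upright axis at the height of the slot floors, 58 mm above the bench; x (its yaw) points level from hub to post, z up. The hub's foot is a disc 66 mm across, top 26 mm above the bench
- station_c_post (a point): middle of the floor of the slot in the fixed post beside the hub, 58 mm above the bench and 86 mm from the hub's axis. The post is 16 mm thick (78 to 94 mm from the hub's axis), 49 mm wide; the slot runs along x (as station axis x), 25 mm wide, 12 mm deep, open at the top, 70 mm above the bench
- station_c_seat (a point): on station c: where a locking bar's centre lies when it is fully home through both slots, its middle midway between hub and post: 50 mm from the hub's axis towards the post, 69 mm above the bench. x as for station_c_axis
- hub_c (a joint): angle of hub c about the vertical, rad, anticlockwise from above. Block 44 mm long along its slot, 46 wide across, 26 to 70 mm above the bench; slot right through the top, 25 wide, 12 deep, between two cheeks. At 0 (or 3.14) its slot lines up with the post's; turns from -3.2 to 3.2 against 0.15 N m friction and stays where left
- bar1_centre (a point): centre of a loose plain aluminium locking bar, square section 22 x 22 mm, 160 mm long along its x, edges rounded 4 mm, 0.18 kg, lying on the mat at the start. All bars are alike and any bar fits any station, any side up and either end first. May be absent
- bar2_centre (a point): centre of a loose plain aluminium locking bar, square section 22 x 22 mm, 160 mm long along its x, edges rounded 4 mm, 0.18 kg, lying on the mat at the start. All bars are alike and any bar fits any station, any side up and either end first. May be absent
- bar3_centre (a point): centre of a loose plain aluminium locking bar, square section 22 x 22 mm, 160 mm long along its x, edges rounded 4 mm, 0.18 kg, lying on the mat at the start. All bars are alike and any bar fits any station, any side up and either end first. May be absent
- mat_top (a point): middle of the top of the dark rubber storage mat on which the bars lie at the start: 140 mm along its x (level, away from the robot), 660 mm along its y, 3 mm thick, fixed to the bench
- key_large_top (a point): centre of the top face of the largest white round key (42 mm across) of the control panel, a low grey box 200 x 85 mm with three keys in a row 62 mm apart; z points up
- key_large (a joint): how far the largest key is pressed, m: 0 up, 0.006 fully down; spring, about 5 N fully down
- key_medium_top (a point): centre of the top face of the middle-sized white round key (30 mm across) of the control panel, a low grey box 200 x 85 mm with three keys in a row 62 mm apart; z points up
- key_medium (a joint): how far the middle-sized key is pressed, m: 0 up, 0.006 fully down; spring, about 5 N fully down
- key_small_top (a point): centre of the top face of the smallest white round key (20 mm across) of the control panel, a low grey box 200 x 85 mm with three keys in a row 62 mm apart; z points up
- key_small (a joint): how far the smallest key is pressed, m: 0 up, 0.006 fully down; spring, about 5 N fully down
Things that resemble listed ones, but are neither listed nor needed, are in the scene too. What is shaped like the part that bears bar3_centre but green is not meant.

How it is judged:
On the way, in this order (a step that is already met when the one before it is completed fails the run):
1. every bar lies fully home through the lined-up slots of a hub and its post (((x of bar1_centre in the frame of station_a_seat between -0.014 and 0.014 m and y of bar1_centre in the frame of station_a_seat between -0.004 and 0.004 m and z of bar1_centre in the frame of station_a_seat between -0.004 and 0.004 m and angle between the x axis of bar1_centre and the x axis of station_a_seat, either way round below 0.06 rad) or (x of bar1_centre in the frame of station_b_seat between -0.014 and 0.014 m and y of bar1_centre in the frame of station_b_seat between -0.004 and 0.004 m and z of bar1_centre in the frame of station_b_seat between -0.004 and 0.004 m and angle between the x axis of bar1_centre and the x axis of station_b_seat, either way round below 0.06 rad) or (x of bar1_centre in the frame of station_c_seat between -0.014 and 0.014 m and y of bar1_centre in the frame of station_c_seat between -0.004 and 0.004 m and z of bar1_centre in the frame of station_c_seat between -0.004 and 0.004 m and angle between the x axis of bar1_centre and the x axis of station_c_seat, either way round below 0.06 rad)) and ((x of bar2_centre in the frame of station_a_seat between -0.014 and 0.014 m and y of bar2_centre in the frame of station_a_seat between -0.004 and 0.004 m and z of bar2_centre in the frame of station_a_seat between -0.004 and 0.004 m and angle between the x axis of bar2_centre and the x axis of station_a_seat, either way round below 0.06 rad) or (x of bar2_centre in the frame of station_b_seat between -0.014 and 0.014 m and y of bar2_centre in the frame of station_b_seat between -0.004 and 0.004 m and z of bar2_centre in the frame of station_b_seat between -0.004 and 0.004 m and angle between the x axis of bar2_centre and the x axis of station_b_seat, either way round below 0.06 rad) or (x of bar2_centre in the frame of station_c_seat between -0.014 and 0.014 m and y of bar2_centre in the frame of station_c_seat between -0.004 and 0.004 m and z of bar2_centre in the frame of station_c_seat between -0.004 and 0.004 m and angle between the x axis of bar2_centre and the x axis of station_c_seat, either way round below 0.06 rad)) and ((x of bar3_centre in the frame of station_a_seat between -0.014 and 0.014 m and y of bar3_centre in the frame of station_a_seat between -0.004 and 0.004 m and z of bar3_centre in the frame of station_a_seat between -0.004 and 0.004 m and angle between the x axis of bar3_centre and the x axis of station_a_seat, either way round below 0.06 rad) or (x of bar3_centre in the frame of station_b_seat between -0.014 and 0.014 m and y of bar3_centre in the frame of station_b_seat between -0.004 and 0.004 m and z of bar3_centre in the frame of station_b_seat between -0.004 and 0.004 m and angle between the x axis of bar3_centre and the x axis of station_b_seat, either way round below 0.06 rad) or (x of bar3_centre in the frame of station_c_seat between -0.014 and 0.014 m and y of bar3_centre in the frame of station_c_seat between -0.004 and 0.004 m and z of bar3_centre in the frame of station_c_seat between -0.004 and 0.004 m and angle between the x axis of bar3_centre and the x axis of station_c_seat, either way round below 0.06 rad))), for 0.3 s.
2. the largest key is pressed down while the bars are still in their stations (within 6 cm of a seat point, more than 55 mm above the bench) (value of joint key_large above 0.004 m and ((horizontal distance between bar1_centre and station_a_seat below 0.06 m and height (world z) of bar1_centre above 0.055 m) or (horizontal distance between bar1_centre and station_b_seat below 0.06 m and height (world z) of bar1_centre above 0.055 m) or (horizontal distance between bar1_centre and station_c_seat below 0.06 m and height (world z) of bar1_centre above 0.055 m)) and ((horizontal distance between bar2_centre and station_a_seat below 0.06 m and height (world z) of bar2_centre above 0.055 m) or (horizontal distance between bar2_centre and station_b_seat below 0.06 m and height (world z) of bar2_centre above 0.055 m) or (horizontal distance between bar2_centre and station_c_seat below 0.06 m and height (world z) of bar2_centre above 0.055 m)) and ((horizontal distance between bar3_centre and station_a_seat below 0.06 m and height (world z) of bar3_centre above 0.055 m) or (horizontal distance between bar3_centre and station_b_seat below 0.06 m and height (world z) of bar3_centre above 0.055 m) or (horizontal distance between bar3_centre and station_c_seat below 0.06 m and height (world z) of bar3_centre above 0.055 m))), for 0.05 s.
3. the middle-sized key is pressed down while the bars are still in their stations (within 6 cm of a seat point, more than 55 mm above the bench) (value of joint key_medium above 0.004 m and ((horizontal distance between bar1_centre and station_a_seat below 0.06 m and height (world z) of bar1_centre above 0.055 m) or (horizontal distance between bar1_centre and station_b_seat below 0.06 m and height (world z) of bar1_centre above 0.055 m) or (horizontal distance between bar1_centre and station_c_seat below 0.06 m and height (world z) of bar1_centre above 0.055 m)) and ((horizontal distance between bar2_centre and station_a_seat below 0.06 m and height (world z) of bar2_centre above 0.055 m) or (horizontal distance between bar2_centre and station_b_seat below 0.06 m and height (world z) of bar2_centre above 0.055 m) or (horizontal distance between bar2_centre and station_c_seat below 0.06 m and height (world z) of bar2_centre above 0.055 m)) and ((horizontal distance between bar3_centre and station_a_seat below 0.06 m and height (world z) of bar3_centre above 0.055 m) or (horizontal distance between bar3_centre and station_b_seat below 0.06 m and height (world z) of bar3_centre above 0.055 m) or (horizontal distance between bar3_centre and station_c_seat below 0.06 m and height (world z) of bar3_centre above 0.055 m))), for 0.05 s.
4. the smallest key is pressed down while the bars are still in their stations (within 6 cm of a seat point, more than 55 mm above the bench) (value of joint key_small above 0.004 m and ((horizontal distance between bar1_centre and station_a_seat below 0.06 m and height (world z) of bar1_centre above 0.055 m) or (horizontal distance between bar1_centre and station_b_seat below 0.06 m and height (world z) of bar1_centre above 0.055 m) or (horizontal distance between bar1_centre and station_c_seat below 0.06 m and height (world z) of bar1_centre above 0.055 m)) and ((horizontal distance between bar2_centre and station_a_seat below 0.06 m and height (world z) of bar2_centre above 0.055 m) or (horizontal distance between bar2_centre and station_b_seat below 0.06 m and height (world z) of bar2_centre above 0.055 m) or (horizontal distance between bar2_centre and station_c_seat below 0.06 m and height (world z) of bar2_centre above 0.055 m)) and ((horizontal distance between bar3_centre and station_a_seat below 0.06 m and height (world z) of bar3_centre above 0.055 m) or (horizontal distance between bar3_centre and station_b_seat below 0.06 m and height (world z) of bar3_centre above 0.055 m) or (horizontal distance between bar3_centre and station_c_seat below 0.06 m and height (world z) of bar3_centre above 0.055 m))), for 0.05 s.
At the end, for the whole second after the job is handed in: every bar present lies flat on the mat again, its centre over the mat and within 5 mm of its resting height (11 mm above the mat), at rest; all keys are up again (under 2 mm) (x of bar1_centre in the frame of mat_top between -0.07 and 0.07 m and y of bar1_centre in the frame of mat_top between -0.33 and 0.33 m and z of bar1_centre in the frame of mat_top between 0.006 and 0.016 m and x of bar2_centre in the frame of mat_top between -0.07 and 0.07 m and y of bar2_centre in the frame of mat_top between -0.33 and 0.33 m and z of bar2_centre in the frame of mat_top between 0.006 and 0.016 m and x of bar3_centre in the frame of mat_top between -0.07 and 0.07 m and y of bar3_centre in the frame of mat_top between -0.33 and 0.33 m and z of bar3_centre in the frame of mat_top between 0.006 and 0.016 m and value of joint each of key_large, key_medium, key_small below 0.002 m and linear speed of each of bar1, bar2, bar3 below 0.03 m/s); the robot touches nothing.
It fails at once if two keys are down at the same time (value of joint each of key_large, key_medium above 0.004 m or value of joint each of key_large, key_small above 0.004 m or value of joint each of key_medium, key_small above 0.004 m).
It fails at once if one of the other things on the bench (beaker, steel cell, collar, spanner, mallet, jar, cup) is moved more than 6 cm (distance of any of beaker, test_cell, collar, spanner, mallet, jar, cup from where it was at the start of the episode above 0.06 m).
Of bar1, bar2, bar3 only 2 to 3 are there at a start; the rules pass over those that are not, and their reading is None.
At some moment in a run one of bar1, bar2, bar3 may be knocked a few centimetres aside while the robot is not near it.
Once in a run the grip may slacken for a moment while it holds something.
It also fails if it takes over 210 s, if anything falls off the work surface, if the arm or the gripper's body presses on something with over 40 N, if the wrist force passes 120 N, or if a joint passes its speed limit or range.

### The arm

A 6-joint arm with a two-finger parallel gripper is mounted at the origin on the work surface. World frame = base frame: x ahead of the robot, y to its left, z up, the work surface at z = 0. Lengths are in m, angles in rad, forces in N, time in s.
With the tool pointing down it reaches from about 0.275 to 0.75 m from the base axis. Payload 10.2 kg.
Tool frame: the origin (TCP) lies on the centre line of the jaws, within the pads' length; the fingertips stand 11 mm ahead of it and the grasp point (between the pads) lies 8 mm behind it (manip.tip_reach is the distance from the TCP to the fingertips, in m); z points along the fingers, y is the line along which they close (so a half turn about z gives the same grasp; the last joint's range is limited). The gripper opens to 88 mm and grips with 3 to 60 N. Pads are 18 mm wide; open, the fingers measure 123 mm over their backs; the gripper's body (75 mm by 187 mm) begins 45 mm behind the grasp point.
Start: joints at [-1.528, 0.313, 1.498, -0, 1.331, -0.223], TCP at [0.138, -0.507, 0.25] pointing down, gripper open.
Joint ranges: [-2.94, 2.94], [-0.97, 2.17], [0.19, 2.56], [-1.23, 4.37], [0.02, 3.11], [-2.88, 2.88]. Speed limits (rad/s): [2.39, 2.39, 3.01, 3.14, 3.14, 3.14].

### API

Orientations are given as a rotation vector (axis times angle).
In Python, from cell import sensors, viewer, job, manip gives the robot as it stands.
- The arm moves only by the tool carry_out, never from a script. Its argument "commands" is text: rows parted by semicolons, each of 4 numbers parted by spaces: the shift along the tool's x, y, z in m, then the turn about the tool's z in degrees. In form: x y z twist; .... A call has 1 to 10 rows; each row shifts and turns the commanded pose from where the row before left it, along the tool's axes as they then stand; what a row does not reach is not made up. A row lasts 1/12 s, in which the tool goes at most 41.7 mm and 7.16 degrees, less where a joint would pass 70% of its speed; a pose out of reach is approached as far as the arm can. A call is refused whole if a number of a shift passes 0.0417 or a number of a turn 7.16, either way. A call with a gripper value outside its range is refused whole. "gripper" is the closure, from 0 (fully open) to 1 (shut), set as the call begins (left out, the last holds). The fingers move at their own pace and stop on an object; the grip force is fixed at half the most. Time passes only in rows, so rows that do not move let the fingers close. It gives the time, the measured TCP pose, the force, the opening and the grip force at its end, in the units of the state.
- sensors.state(): the state, without advancing time (a new reading comes with each control period).
- viewer.snapshot(name): name is "side" or "top"; returns a dict with "pixels" (480x640x3 uint8, red, green, blue), "range_z" (480x640 float32, m along the optical axis (not along the pixel's ray), 0 where there is no reading), "camera_matrix" (3x3 intrinsics, pixels), "R" (3x3) and "t" (3): a world point X has camera coordinates R X + t. Camera axes: x right, y down, z forward; pixel columns grow to the right and rows downward; lengths in m; the calibration is good to about 2 mm. A picture is of the moment at which its call begins.
- job.close_job(): hands the job in; it is judged then, once.
The state is a dict: "t": time; "q": joint angles; "joint_vel": joint speeds; "tau": joint torques, N m; "position": TCP position; "tool_rot": TCP orientation; "ft_force": force on the tool from outside, world axes, zero at the start; "torque": the same for the moment, N m; "grip_width": opening from 0.0 (shut) to 1.0 (fully open); "grip_force": force on a finger pad.
Only numpy, scipy, OpenCV 4.12 (cv2) and the standard library are available. Lean on these libraries where they do the work, as an engineer would, in place of code of your own. Each camera call takes 0.05 s, during which the arm holds its last target. There are 200 camera calls.

## Working session

There is one attempt and no reset: what is moved stays moved. The work goes in short steps, Python scripts to look and compute and a tool call to move; the robot and the scene stay as the last step left them, time stands still between calls to the robot, and variables do not carry over. Pictures are saved under pics/ and viewed, at most 14 in all, crops included, and the job is handed in when it is done.

Besides the shell and the picture viewer there is one more tool, called after "Request:" as name(argument=value, ...) on one line, values as JSON. carry_out: Moves the arm, as the interface text tells. Its arguments: {"type":"object","properties":{"commands":{"type":"string"},"gripper":{"type":"number"}},"required":["commands"]}

```bash
ls; mkdir -p pics; python3 - <<'E'
from cell import sensors, viewer, manip
import cv2,numpy as np
for n in("top","side"):
    s=viewer.snapshot(n); cv2.imwrite(f"pics/{n}0.png",s["pixels"][:,:,::-1]); np.savez(f"{n}0.npz",**s)
    print(n,s["camera_matrix"].tolist(),np.round(-s["R"].T@s["t"],3),np.round(s["R"],3).tolist())
print(sensors.state()); print(manip.tip_reach)
E
```

```text
pics
top [[591.7127057236295, 0.0, 328.4120256231448], [0.0, 591.7127057236295, 237.99513336491884], [0.0, 0.0, 1.0]] [ 0.277 -0.033  1.269] [[0.018, -1.0, -0.021], [-0.988, -0.014, -0.152], [0.151, 0.023, -0.988]]
side [[610.6493425028806, 0.0, 317.5550712226499], [0.0, 610.6493425028806, 229.2691618908892], [0.0, 0.0, 1.0]] [0.244 0.977 1.071] [[-0.972, -0.235, 0.014], [-0.176, 0.685, -0.707], [0.156, -0.69, -0.707]]
{'t': 0.1, 'q': array([-1.52842870e+00,  3.13373784e-01,  1.49830759e+00, -1.48314962e-05,
        1.33100822e+00, -2.23423437e-01]), 'joint_vel': array([-0.00035825, -0.00147328, -0.00198113, -0.00016999, -0.00046366,
       -0.00113974]), 'tau': array([ 2.98066021e-03, -4.02809036e+01, -2.52643615e+01,  6.95392373e-02,
        3.42610851e-02, -5.24175016e-05]), 'position': array([ 0.13786775, -0.50637397,  0.24924881]), 'tool_rot': array([-3.11280643e+00, -4.16136341e-01, -1.33192533e-04]), 'ft_force': array([ 0.22236613, -0.05372813, -0.48925487]), 'torque': array([-0.01019058, -0.02425903,  0.02559719]), 'grip_force': 0.0, 'grip_width': 1.0000570060783363}
0.011
```

View pics/top0.png

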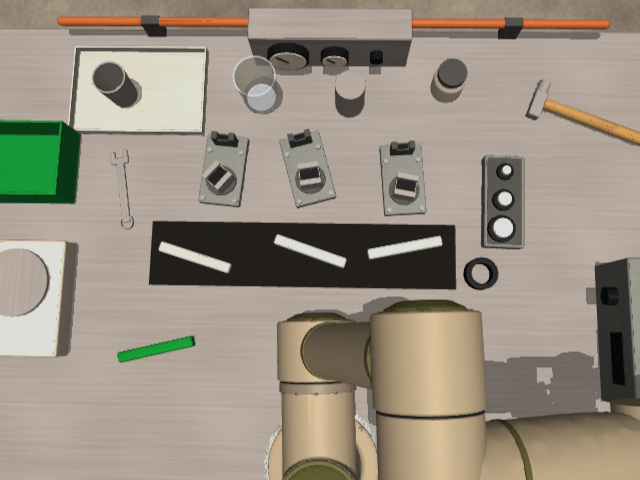

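View pics/side0.png

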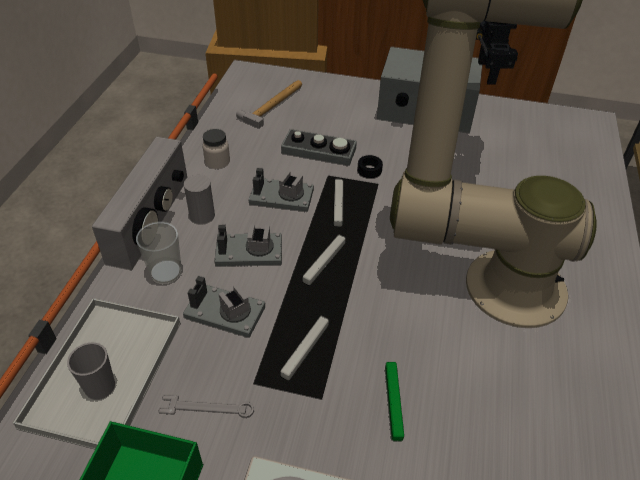

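The top view shows three aluminium bars on the mat at (195,257), (310,251) and (405,247). The green bar at (156,349) is the decoy. Stations are at about (223,170), (306,170) and (403,178). The panel keys are large (503,228), medium (504,198) and small (506,171). Other lookalikes are the black collar (480,273) and the instrument box with knobs at (330,40).

```bash
cat > h.py <<'E'
import numpy as np, cv2
from cell import sensors, viewer
def world(s):
    v,u=np.mgrid[0:480,0:640]; K=s["camera_matrix"]; d=s["range_z"]
    c=np.stack([(u-K[0,2])/K[0,0]*d,(v-K[1,2])/K[1,1]*d,d],-1)
    W=(c-s["t"])@s["R"]; W[d==0]=np.nan; return W
def ray(s,u,v,z):
    K=s["camera_matrix"]; r=np.array([(u-K[0,2])/K[0,0],(v-K[1,2])/K[1,1],1])@s["R"]; o=-s["R"].T@s["t"]
    return o+r*(z-o[2])/r[2]
def comps(m,a0):
    n,l,st,ce=cv2.connectedComponentsWithStats(m.astype(np.uint8))
    return [(l==i) for i in range(1,n) if st[i,4]>=a0]
def bars(s):
    p=s["pixels"].astype(int); W=world(s); out=[]
    m=(p.min(-1)>130)&(np.nan_to_num(W[...,2])<.05)&(np.nan_to_num(W[...,2])>.012)
    m[:215]=0; m[292:]=0; m[:,:150]=0; m[:,455:]=0
    for c in comps(m,150):
        v,u=np.nonzero(c); P=np.array([ray(s,a,b,.025)[:2] for a,b in zip(u,v)],np.float32)
        (cx,cy),(w,h),a=cv2.minAreaRect(P)
        if w<h:a+=90
        out.append((cx,cy,(a+90)%180-90,w,h))
    return out
def go(x,y,z,psi,n=None,st=None):
    """print rows (tool axes) from current pose to world target, heading psi deg of tool x"""
    s=sensors.state() if st is None else st
    if st is None:
        R=cv2.Rodrigues(np.array(s["tool_rot"]))[0]; p0=np.array(s["position"]); a0=np.degrees(np.arctan2(R[1,0],R[0,0]))
    else: p0=np.array(st[:3]);a0=st[3]
    da=(psi-a0+180)%360-180; d=np.array([x,y,z])-p0
    k=max(int(np.ceil(np.linalg.norm(d)/.040)),int(np.ceil(abs(da)/7.0)),1); n=n or k
    rows=[]
    for i in range(n):
        a=np.radians(a0+da*i/n); X=np.array([np.cos(a),np.sin(a),0]);Y=np.array([np.sin(a),-np.cos(a),0])
        e=d/n; rows.append("%.4f %.4f %.4f %.2f"%(e@X,e@Y,-e[2],-da/n))
    for i in range(0,n,10): print("  "+"; ".join(rows[i:i+10]))
    return (x,y,z,psi)
E
python3 - <<'E'
from h import *
s=dict(np.load("top0.npz")); W=world(s); s2=dict(np.load("side0.npz"));W2=world(s2)
for b in bars(s): print("bar",np.round(b,4))
for nm,w,S in(("top",W,s),("side",W2,s2)):
    z=w[...,2]
    m=(z>.060)&(z<.080)&(w[...,0]>.42)&(w[...,0]<.66)&(abs(w[...,1])<.28)
    for c in comps(m,8):
        P=w[c]; print(nm,"blob",c.sum(),np.round(P.mean(0),4),np.round(cv2.minAreaRect(P[:,:2].astype(np.float32)),3) if 0 else [np.round(q,3) for q in cv2.minAreaRect(P[:,:2].astype(np.float32))])
    p=S["pixels"].astype(int)
    m=(p.min(-1)>190)&(z>.015)&(z<.08)&(w[...,1]<-.25)&(w[...,1]>-.45)&(w[...,0]>.3)
    for c in comps(m,20): print(nm,"key",c.sum(),np.round(np.median(w[c],0),4))
mm=(s["pixels"].max(-1)<30); c=max(comps(mm,1000),key=lambda c:c.sum()); print("mat",np.round(np.nanmin(W[c],0),3),np.round(np.nanmax(W[c],0),3))
v=W[150:210,380:430,2]; print(np.round(W[100:130:6,150,2],3), [np.round(W[i,j],4) for i,j in((178,215),(175,310),(185,405))])
for i,(u0,u1,v0,v1) in enumerate([(190,260,120,215),(270,345,120,215),(370,440,130,225)]):
    cv2.imwrite(f"c{i}.png",cv2.resize(s["pixels"][v0:v1,u0:u1,::-1],None,fx=3.4,fy=5,interpolation=2))
cv2.imwrite("pics/crop.png",np.hstack([cv2.resize(s["pixels"][120:220,u:u+70,::-1],(260,371),interpolation=2) for u in(190,272,370)]))
E
```

```text
bar [4.40700e-01 3.59000e-02 7.13001e+01 1.57800e-01 2.10000e-02]
bar [ 4.51300e-01 -1.65000e-01 -7.84906e+01  2.10000e-02  1.57900e-01]
bar [4.23700e-01 2.82000e-01 7.30107e+01 1.57400e-01 2.03000e-02]
top blob 25 [ 0.6558 -0.1401  0.0685] [array([ 0.656, -0.142]), array([0.016, 0.007]), np.float64(87.474)]
top blob 18 [ 0.6576 -0.1751  0.0669] [array([ 0.658, -0.175]), array([0.004, 0.011]), np.float64(2.579)]
top blob 139 [0.6038 0.2452 0.0677] [array([0.602, 0.243]), array([0.02 , 0.043]), np.float64(48.24)]
top blob 154 [0.6138 0.0426 0.0668] [array([0.612, 0.041]), array([0.022, 0.043]), np.float64(11.382)]
top blob 140 [0.5808 0.2205 0.0677] [array([0.584, 0.222]), array([0.024, 0.046]), np.float64(40.494)]
top blob 130 [ 0.594  -0.1663  0.068 ] [array([ 0.594, -0.166]), array([0.043, 0.014]), np.float64(80.465)]
top blob 12 [0.5908 0.2335 0.0617] [array([0.591, 0.233]), array([0.009, 0.008]), np.float64(1.074)]
top blob 137 [0.5821 0.0357 0.0678] [array([0.587, 0.037]), array([0.022, 0.043]), np.float64(9.188)]
top blob 136 [ 0.5601 -0.1603  0.0678] [array([ 0.564, -0.161]), 
[... 415 characters left out ...]
ay([ 0.559, -0.16 ]), array([0.054, 0.016]), np.float64(82.884)]
side blob 27 [ 0.655  -0.1346  0.0669] [array([ 0.655, -0.136]), array([0.009, 0.016]), np.float64(0.215)]
side blob 88 [0.6134 0.0473 0.0677] [array([0.614, 0.043]), array([0.013, 0.053]), np.float64(9.282)]
side blob 90 [0.5796 0.0403 0.0677] [array([0.584, 0.04 ]), array([0.021, 0.045]), np.float64(9.872)]
side blob 126 [0.5786 0.2233 0.0672] [array([0.581, 0.223]), array([0.016, 0.048]), np.float64(49.73)]
side blob 129 [0.6012 0.2493 0.0678] [array([0.601, 0.246]), array([0.018, 0.046]), np.float64(47.706)]Traceback (most recent call last):
  File "<stdin>", line 12, in <module>
ValueError: max() iterable argument is empty
```

```bash
python3 - <<'E'
from h import *
s=dict(np.load("top0.npz")); W=world(s); s2=dict(np.load("side0.npz"));W2=world(s2)
for nm,w,S in(("top",W,s),("side",W2,s2)):
    z=w[...,2]
    m=(z>.0655)&(z<.075)&(w[...,0]>.5)&(w[...,0]<.72)&(abs(w[...,1])<.29)
    for c in comps(m,6):
        P=w[c]; print(nm,"blob",c.sum(),np.round(P.mean(0),4),[np.round(q,3) for q in cv2.minAreaRect(P[:,:2].astype(np.float32))])
    # plates
    m=(z>.0165)&(z<.0225)&(w[...,0]>.48)&(w[...,0]<.72)&(abs(w[...,1])<.29)
    for c in comps(m,150):
        P=w[c]; print(nm,"plate",c.sum(),[np.round(q,3) for q in cv2.minAreaRect(P[:,:2].astype(np.float32))])
p=s["pixels"]
m=(p.max(-1)<60); c=max(comps(m,1000),key=lambda c:c.sum())
v,u=np.nonzero(c); print("mat",u.min(),u.max(),v.min(),v.max(),[np.round(ray(s,a,b,.003),3) for a,b in((152,222),(455,227),(149,283),(455,288))])
cv2.imwrite("pics/crop.png",np.hstack([cv2.resize(p[120:220,u:u+70,::-1],(260,371),interpolation=2) for u in(190,272,370)]))
E
```

```text
top blob 43 [0.6866 0.0446 0.0692] [array([0.687, 0.044]), array([0.017, 0.012]), np.float64(12.139)]
top blob 43 [0.6799 0.2424 0.0698] [array([0.68 , 0.243]), array([0.013, 0.017]), np.float64(85.423)]
top blob 45 [0.6763 0.2061 0.069 ] [array([0.677, 0.206]), array([0.012, 0.018]), np.float64(79.801)]
top blob 41 [0.6764 0.0802 0.0694] [array([0.677, 0.08 ]), array([0.017, 0.011]), np.float64(15.037)]
top blob 46 [ 0.661  -0.1392  0.0694] [array([ 0.661, -0.14 ]), array([0.011, 0.018]), np.float64(89.994)]
top blob 44 [ 0.6642 -0.1752  0.0694] [array([ 0.664, -0.175]), array([0.017, 0.011]), np.float64(0.061)]
top blob 106 [0.6041 0.2464 0.0691] [array([0.604, 0.246]), array([0.012, 0.043]), np.float64(49.745)]
top blob 104 [0.6166 0.0423 0.069 ] [array([0.617, 0.042]), array([0.012, 0.044]), np.float64(8.337)]
top blob 107 [0.5811 0.2192 0.0693] [array([0.582, 0.218]), array([0.012, 0.043]), np.float64(48.831)]
top blob 109 [ 0.5943 -0.1674  0.069 ] [array([ 0.595, -0.167]), array([0.043, 0.012]), np.float64(77.74)]
top blob 102 [0.5815 0.0355 0.0694] [array([0.582, 0.036]), arra
[... 1337 characters left out ...]
e blob 91 [0.5789 0.2217 0.0689] [array([0.579, 0.222]), array([0.013, 0.045]), np.float64(47.186)]
side blob 44 [0.6783 0.245  0.0689] [array([0.678, 0.244]), array([0.018, 0.013]), np.float64(1.913)]
side blob 100 [0.6018 0.249  0.0694] [array([0.603, 0.248]), array([0.012, 0.046]), np.float64(48.979)]
side plate 619 [array([ 0.595, -0.157]), array([0.147, 0.095]), np.float64(5.948)]
side plate 922 [array([0.621, 0.05 ]), array([0.155, 0.095]), np.float64(16.025)]
side plate 1163 [array([0.617, 0.233]), array([0.091, 0.156]), np.float64(84.983)]
mat 149 455 222 288 [array([0.501, 0.384, 0.003]), array([ 0.499, -0.276,  0.003]), array([0.368, 0.382, 0.003]), array([ 0.368, -0.274,  0.003])]
```

View pics/crop.png

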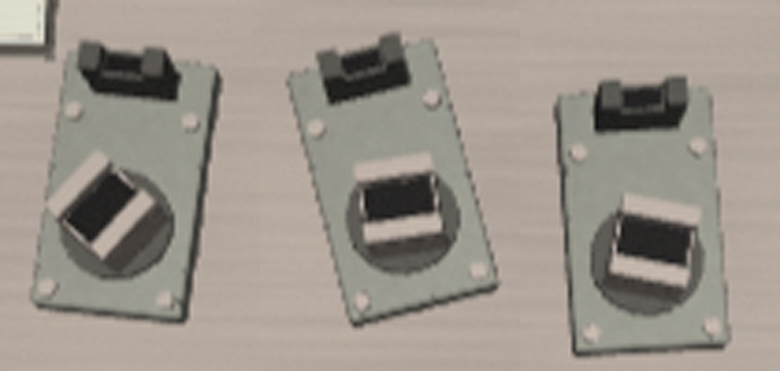

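Each crop shows two light hub cheeks and a dark two-horned post at the top of the plate, so the choice of stations is confirmed. Next I go to the right hub.

```bash
python3 - <<'E'
from h import *
p=go(.576,-.163,.12,78); go(.576,-.163,.047,78,st=p)
E
```

```text
0.0342 -0.0144 0.0086 -4.18; 0.0352 -0.0119 0.0086 -4.18; 0.0359 -0.0093 0.0086 -4.18; 0.0365 -0.0066 0.0086 -4.18; 0.0369 -0.0040 0.0086 -4.18; 0.0371 -0.0013 0.0086 -4.18; 0.0371 0.0015 0.0086 -4.18; 0.0369 0.0042 0.0086 -4.18; 0.0365 0.0068 0.0086 -4.18; 0.0359 0.0095 0.0086 -4.18
  0.0351 0.0121 0.0086 -4.18; 0.0341 0.0146 0.0086 -4.18; 0.0330 0.0171 0.0086 -4.18; 0.0316 0.0194 0.0086 -4.18; 0.0301 0.0217 0.0086 -4.18
  0.0000 0.0000 0.0365 0.00; 0.0000 0.0000 0.0365 0.00
```

```bash
python3 - <<'E'
from h import *
W=world(dict(np.load("top0.npz")))[260:400,590:640].reshape(-1,3); W=W[W[:,2]>.05]; print(np.percentile(W,[1,50,99],axis=0).round(3))
W=world(dict(np.load("side0.npz")))[55:120,385:425].reshape(-1,3); print(np.percentile(W,[1,50,99],axis=0).round(3))
E
```

```text
[[ 0.16  -0.589  0.052]
 [ 0.295 -0.57   0.118]
 [ 0.416 -0.548  0.155]]
[[nan nan nan]
 [nan nan nan]
 [nan nan nan]]
```

Request:
carry_out(commands="0.0342 -0.0144 0.0086 -4.18; 0.0352 -0.0119 0.0086 -4.18; 0.0359 -0.0093 0.0086 -4.18; 0.0365 -0.0066 0.0086 -4.18; 0.0369 -0.0040 0.0086 -4.18; 0.0371 -0.0013 0.0086 -4.18; 0.0371 0.0015 0.0086 -4.18; 0.0369 0.0042 0.0086 -4.18; 0.0365 0.0068 0.0086 -4.18; 0.0359 0.0095 0.0086 -4.18", gripper=0)

```text
t: 0.93
position: [0.4313, -0.2761, 0.1632]
tool_rot: [-2.757, -1.505, 0.0]
ft_force: [0.8, -0.8, 0.6]
grip_width: 1.004
grip_force: 0.0
```

Request:
carry_out(commands="0.0351 0.0121 0.0086 -4.18; 0.0341 0.0146 0.0086 -4.18; 0.0330 0.0171 0.0086 -4.18; 0.0316 0.0194 0.0086 -4.18; 0.0301 0.0217 0.0086 -4.18; 0 0 0 0; 0 0 0 0")

```text
t: 1.52
position: [0.5767, -0.1621, 0.1196]
tool_rot: [-2.439, -1.977, 0.001]
ft_force: [0.8, 0.7, 0.5]
grip_width: 0.998
grip_force: 0.0
```

```bash
python3 - <<'E'
from h import *
p=go(.576,-.163,.047,78)
s=viewer.snapshot("side");cv2.imwrite("pics/side1.png",s["pixels"][:,:,::-1])
E
```

```text
-0.0005 -0.0002 0.0363 0.03; -0.0005 -0.0002 0.0363 0.03
```

View pics/side1.png

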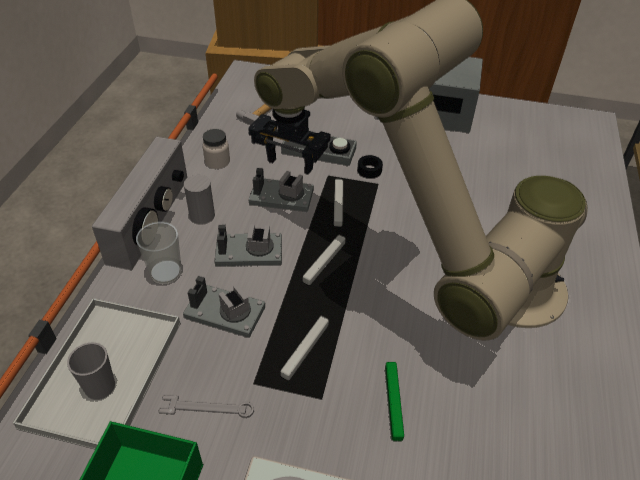

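The gripper hangs over the right hub, with its fingers at (270,155) and (312,162) straddling it. I descend, close and wait.

Request:
carry_out(commands="-0.0005 0 0.0363 0; -0.0005 0 0.0363 0; 0 0 0 0; 0 0 0 0")

```text
t: 1.9
position: [0.575, -0.1652, 0.048]
tool_rot: [-2.443, -1.972, 0.002]
ft_force: [0.5, -1.0, 1.4]
grip_width: 0.998
grip_force: 0.0
```

Request:
carry_out(commands="0 0 0 0; 0 0 0 0; 0 0 0 0; 0 0 0 0; 0 0 0 0; 0 0 0 0; 0 0 0 0; 0 0 0 0", gripper=1)

```text
t: 2.57
position: [0.5753, -0.1642, 0.0484]
tool_rot: [-2.441, -1.975, 0.003]
ft_force: [-5.3, 0.2, 5.1]
grip_width: 0.52
grip_force: 29.9
```

Request:
carry_out(commands="0 0 0 6.7; 0 0 0 6.7; 0 0 0 6.7; 0 0 0 6.7; 0 0 0 6.7; 0 0 0 6.7; 0 0 0 6.7; 0 0 0 6.7; 0 0 0 6.7; 0 0 0 6.7")

```text
t: 3.4
position: [0.5749, -0.1638, 0.0483]
tool_rot: [-3.126, -0.291, 0.006]
ft_force: [-9.0, 2.6, 7.5]
grip_width: 0.521
grip_force: 29.9
```

Request:
carry_out(commands="0 0 0 6.8; 0 0 0 0; 0 0 0 0; 0 0 0 0; 0 0 0 0")

```text
t: 3.82
position: [0.5749, -0.1637, 0.0483]
tool_rot: [-3.137, -0.113, 0.006]
ft_force: [-8.0, 2.7, 8.2]
grip_width: 0.523
grip_force: 29.8
```

```bash
python3 - <<'E'
from h import *
for i in range(1):
    s=sensors.state(); R=cv2.Rodrigues(s["tool_rot"])[0]; print(s["position"],s["ft_force"],s["torque"],np.degrees(np.arctan2(R[1,0],R[0,0])))
E
```

```text
[ 0.57491835 -0.16370926  0.04834328] [-7.95304381  2.67950751  8.22066287] [ 0.8490717   1.28693862 -0.18995618] 4.11299252263522
```

```bash
python3 - <<'E'
from h import *
p=go(.575,-.164,.10,4.1); q=go(.5975,.039,.10,101,st=p); q=go(.5975,.039,.047,101,st=q)
E
```

```text
0.0000 0.0001 -0.0258 0.01; 0.0000 0.0001 -0.0258 0.01
  0.0026 -0.0143 -0.0000 -6.92; 0.0043 -0.0139 -0.0000 -6.92; 0.0060 -0.0133 -0.0000 -6.92; 0.0076 -0.0125 -0.0000 -6.92; 0.0090 -0.0115 -0.0000 -6.92; 0.0103 -0.0103 -0.0000 -6.92; 0.0115 -0.0090 -0.0000 -6.92; 0.0125 -0.0075 -0.0000 -6.92; 0.0133 -0.0060 -0.0000 -6.92; 0.0139 -0.0043 -0.0000 -6.92
  0.0144 -0.0026 -0.0000 -6.92; 0.0146 -0.0009 -0.0000 -6.92; 0.0146 0.0009 -0.0000 -6.92; 0.0143 0.0026 -0.0000 -6.92
  0.0000 0.0000 0.0265 0.00; 0.0000 0.0000 0.0265 0.00
```

Request:
carry_out(commands="0 0 0 0; 0 0 0 0; 0 0 0 0; 0 0 0 0; 0 0 -0.026 0; 0 0 -0.026 0; 0 0 0 0", gripper=0)

```text
t: 4.4
position: [0.5782, -0.1653, 0.1048]
tool_rot: [3.136, 0.113, 0.011]
ft_force: [1.0, 0.3, 1.8]
grip_width: 0.994
grip_force: 0.0
```

Request:
carry_out(commands="0.0026 -0.0143 0 -6.92; 0.0043 -0.0139 0 -6.92; 0.0060 -0.0133 0 -6.92; 0.0076 -0.0125 0 -6.92; 0.0090 -0.0115 0 -6.92; 0.0103 -0.0103 0 -6.92; 0.0115 -0.0090 0 -6.92; 0.0125 -0.0075 0 -6.92; 0.0133 -0.0060 0 -6.92; 0.0139 -0.0043 0 -6.92")

```text
t: 5.23
position: [0.5921, -0.0188, 0.0997]
tool_rot: [-2.514, -1.883, 0.0]
ft_force: [0.0, -0.6, 0.1]
grip_width: 0.999
grip_force: 0.0
```

Request:
carry_out(commands="0.0144 -0.0026 0 -6.92; 0.0146 -0.0009 0 -6.92; 0.0146 0.0009 0 -6.92; 0.0143 0.0026 0 -6.92; 0 0 0 0")

```text
t: 5.65
position: [0.5985, 0.0407, 0.0997]
tool_rot: [-1.99, -2.43, -0.0]
ft_force: [0.2, 0.2, -0.4]
grip_width: 0.997
grip_force: 0.0
```

Request:
carry_out(commands="0 0 0 0; 0 0 0 0")

```text
t: 5.82
position: [0.5985, 0.0379, 0.0999]
tool_rot: [-2.003, -2.421, 0.0]
ft_force: [-0.4, -0.3, 0.4]
grip_width: 0.998
grip_force: 0.0
```

```bash
python3 - <<'E'
from h import *
p=go(.5975,.039,.047,101);print(sensors.state()["position"])
viewer.snapshot("top"); p=go(.5975,.039,.047,101);print(sensors.state()["position"])
E
```

```text
0.0006 -0.0004 0.0265 -0.10; 0.0006 -0.0004 0.0265 -0.10
[0.59852881 0.03790696 0.09991586]
  0.0007 -0.0004 0.0265 -0.10; 0.0007 -0.0004 0.0265 -0.10
[0.59852678 0.0377415  0.09995601]
```

Request:
carry_out(commands="0.0006 -0.0004 0.0265 0; 0.0006 -0.0004 0.0265 0; 0 0 0 0; 0 0 0 0; 0 0 0 0; 0 0 0 0")

```text
t: 6.37
position: [0.5984, 0.0392, 0.0488]
tool_rot: [1.998, 2.422, 0.002]
ft_force: [0.4, 0.9, 0.4]
grip_width: 0.999
grip_force: 0.0
```

Request:
carry_out(commands="0 0 0 0; 0 0 0 0; 0 0 0 0; 0 0 0 0; 0 0 0 0; 0 0 0 0; 0 0 0 0; 0 0 0 0", gripper=1)

```text
t: 7.03
position: [0.5973, 0.0396, 0.0471]
tool_rot: [-1.998, -2.424, 0.001]
ft_force: [-1.9, -0.4, 1.8]
grip_width: 0.518
grip_force: 29.9
```

```bash
cat > st.py <<'E'
from h import *
s=sensors.state(); R=cv2.Rodrigues(s["tool_rot"])[0]; print(s["position"].round(4),s["ft_force"].round(1),s["torque"].round(2),"psi",np.degrees(np.arctan2(R[1,0],R[0,0])).round(2),"q6",s["q"][5].round(2),s["t"])
E
python3 st.py
```

```text
[0.5973 0.0396 0.0471] [-1.9 -0.4  1.8] [-0.07  0.25 -0.15] psi 101.0 q6 -0.32 7.0333
```

Request:
carry_out(commands="0 0 0 7.1; 0 0 0 7.1; 0 0 0 7.1; 0 0 0 7.1; 0 0 0 7.1; 0 0 0 7.1; 0 0 0 7.1; 0 0 0 7.1; 0 0 0 7.1; 0 0 0 7.1")

```text
t: 7.87
position: [0.5978, 0.0393, 0.0471]
tool_rot: [3.036, 0.804, 0.001]
ft_force: [1.3, -1.8, -0.8]
grip_width: 0.522
grip_force: 29.8
```

Request:
carry_out(commands="0 0 0 7.1; 0 0 0 7.1; 0 0 0 0; 0 0 0 0; 0 0 0 0; 0 0 0 0; 0 0 0 0")

```text
t: 8.45
position: [0.5979, 0.0393, 0.0471]
tool_rot: [3.111, 0.436, 0.001]
ft_force: [2.4, -4.9, -2.3]
grip_width: 0.52
grip_force: 29.9
```

```bash
python3 st.py; python3 -c "
from h import *
q=go(.591,.2328,.10,140,st=(.5975,.039,.1,15.8))"
```

```text
[0.5979 0.0393 0.0471] [ 2.4 -4.9 -2.3] [-0.56 -0.33 -0.03] psi 15.95 q6 1.16 8.45
  0.0026 -0.0105 -0.0000 -6.90; 0.0038 -0.0101 -0.0000 -6.90; 0.0050 -0.0095 -0.0000 -6.90; 0.0061 -0.0089 -0.0000 -6.90; 0.0071 -0.0081 -0.0000 -6.90; 0.0081 -0.0072 -0.0000 -6.90; 0.0089 -0.0061 -0.0000 -6.90; 0.0095 -0.0050 -0.0000 -6.90; 0.0101 -0.0038 -0.0000 -6.90; 0.0105 -0.0026 -0.0000 -6.90
  0.0107 -0.0013 -0.0000 -6.90; 0.0108 -0.0000 -0.0000 -6.90; 0.0107 0.0013 -0.0000 -6.90; 0.0105 0.0025 -0.0000 -6.90; 0.0101 0.0038 -0.0000 -6.90; 0.0096 0.0050 -0.0000 -6.90; 0.0089 0.0061 -0.0000 -6.90; 0.0081 0.0071 -0.0000 -6.90
```

Request:
carry_out(commands="0 0 0 0; 0 0 0 0; 0 0 0 0; 0 0 0 0; 0 0 -0.026 0; 0 0 -0.026 0; 0 0 0 0; 0 0 0 0", gripper=0)

```text
t: 9.12
position: [0.598, 0.0397, 0.1002]
tool_rot: [3.111, 0.433, 0.004]
ft_force: [0.4, 0.0, 0.1]
grip_width: 0.999
grip_force: 0.0
```

Request:
carry_out(commands="0.0026 -0.0105 0 -6.9; 0.0038 -0.0101 0 -6.9; 0.0050 -0.0095 0 -6.9; 0.0061 -0.0089 0 -6.9; 0.0071 -0.0081 0 -6.9; 0.0081 -0.0072 0 -6.9; 0.0089 -0.0061 0 -6.9; 0.0095 -0.0050 0 -6.9; 0.0101 -0.0038 0 -6.9; 0.0105 -0.0026 0 -6.9")

```text
t: 9.95
position: [0.5933, 0.148, 0.0977]
tool_rot: [-2.312, -2.125, 0.003]
ft_force: [0.3, -0.2, -0.2]
grip_width: 0.997
grip_force: 0.0
```

Request:
carry_out(commands="0.0107 -0.0013 0 -6.9; 0.0108 0 0 -6.9; 0.0107 0.0013 0 -6.9; 0.0105 0.0025 0 -6.9; 0.0101 0.0038 0 -6.9; 0.0096 0.0050 0 -6.9; 0.0089 0.0061 0 -6.9; 0.0081 0.0071 0 -6.9; 0 0 0 0; 0 0 0 0")

```text
t: 10.78
position: [0.5907, 0.2338, 0.098]
tool_rot: [-1.078, -2.949, 0.002]
ft_force: [-0.2, -0.7, 0.3]
grip_width: 1.004
grip_force: 0.0
```

Request:
carry_out(commands="0 0 0 0; 0 0 0 0")

```text
t: 10.95
position: [0.5912, 0.233, 0.0988]
tool_rot: [-1.078, -2.95, 0.001]
ft_force: [0.9, 0.2, -0.3]
grip_width: 1.001
grip_force: 0.0
```

```bash
python3 st.py; python3 -c "
from h import *
q=go(.591,.2328,.047,140)"
```

```text
[0.5912 0.233  0.0988] [ 0.9  0.2 -0.3] [ 0.   -0.19 -0.05] psi 139.84 q6 -0.68 10.95
  0.0000 -0.0002 0.0259 -0.08; 0.0000 -0.0002 0.0259 -0.08
```

Turn from 139.8 to 174.4 (−34.6).

Request:
carry_out(commands="0 0 0.026 0; 0 0 0.026 0; 0 0 0 0; 0 0 0 0; 0 0 0 0; 0 0 0 0")

```text
t: 11.45
position: [0.5921, 0.2337, 0.0489]
tool_rot: [1.074, 2.95, 0.002]
ft_force: [-0.1, 0.1, 0.1]
grip_width: 1.0
grip_force: 0.0
```

Request:
carry_out(commands="0 0 0 0; 0 0 0 0; 0 0 0 0; 0 0 0 0; 0 0 0 0; 0 0 0 0; 0 0 0 0; 0 0 0 0", gripper=1)

```text
t: 12.12
position: [0.5908, 0.2333, 0.0471]
tool_rot: [-1.074, -2.951, 0.002]
ft_force: [-2.4, -4.6, 3.4]
grip_width: 0.522
grip_force: 30.0
```

Request:
carry_out(commands="0 0 0 -6.9; 0 0 0 -6.9; 0 0 0 -6.9; 0 0 0 -6.9; 0 0 0 -6.9; 0 0 0 0; 0 0 0 0; 0 0 0 0; 0 0 0 0; 0 0 0 0")

```text
t: 12.95
position: [0.5906, 0.2328, 0.0471]
tool_rot: [-0.15, -3.136, 0.003]
ft_force: [-5.7, -7.1, 4.7]
grip_width: 0.517
grip_force: 29.9
```

```bash
python3 st.py
```

```text
[0.5906 0.2328 0.0471] [-5.7 -7.1  4.7] [-1.03  0.68  0.09] psi 174.53 q6 -1.28 12.95
```

Request:
carry_out(commands="0 0 0 0; 0 0 0 0; 0 0 0 0; 0 0 0 0; 0 0 -0.036 0; 0 0 -0.036 0; 0 0 0 0; 0 0 0 0", gripper=0)

```text
t: 13.62
position: [0.5921, 0.2341, 0.1211]
tool_rot: [0.15, 3.134, 0.002]
ft_force: [-0.2, -0.7, 0.1]
grip_width: 0.997
grip_force: 0.0
```

```bash
python3 st.py; python3 - <<'E'
from h import *
s=viewer.snapshot("top"); 
for b in bars(s): print(np.round(b,4))
b=[b for b in bars(s) if b[1]>.15][0]
p=go(b[0]-.0016,b[1],.1,b[2]%180)
E
```

```text
[0.5921 0.2341 0.1211] [-0.2 -0.7  0.1] [ 0.06 -0.15  0.03] psi 174.52 q6 -1.28 13.6167
[4.40700e-01 3.59000e-02 7.12037e+01 1.57800e-01 2.08000e-02]
[ 4.51400e-01 -1.65100e-01 -7.83733e+01  2.10000e-02  1.57500e-01]Traceback (most recent call last):
  File "<stdin>", line 4, in <module>
IndexError: list index out of range
```

```bash
python3 - <<'E'
from h import *
go(.422,.282,.08,73)
E
```

```text
0.0115 0.0021 0.0026 6.77; 0.0117 0.0007 0.0026 6.77; 0.0117 -0.0006 0.0026 6.77; 0.0116 -0.0020 0.0026 6.77; 0.0112 -0.0034 0.0026 6.77; 0.0108 -0.0047 0.0026 6.77; 0.0101 -0.0059 0.0026 6.77; 0.0094 -0.0071 0.0026 6.77; 0.0085 -0.0081 0.0026 6.77; 0.0075 -0.0091 0.0026 6.77
  0.0063 -0.0099 0.0026 6.77; 0.0051 -0.0105 0.0026 6.77; 0.0039 -0.0111 0.0026 6.77; 0.0025 -0.0115 0.0026 6.77; 0.0012 -0.0117 0.0026 6.77
```

Request:
carry_out(commands="0.0115 0.0021 0 6.77; 0.0117 0.0007 0 6.77; 0.0117 -0.0006 0 6.77; 0.0116 -0.0020 0 6.77; 0.0112 -0.0034 0 6.77; 0.0108 -0.0047 0 6.77; 0.0101 -0.0059 0 6.77; 0.0094 -0.0071 0 6.77; 0.0085 -0.0081 0.0026 6.77; 0.0075 -0.0091 0.0026 6.77")

```text
t: 14.5
position: [0.4771, 0.2658, 0.1124]
tool_rot: [-1.879, -2.516, 0.003]
ft_force: [-0.8, 0.0, 0.3]
grip_width: 0.999
grip_force: 0.0
```

Request:
carry_out(commands="0.0063 -0.0099 0.006 6.77; 0.0051 -0.0105 0.006 6.77; 0.0039 -0.0111 0.006 6.77; 0.0025 -0.0115 0.006 6.77; 0.0012 -0.0117 0.01 6.77; 0 0 0 0; 0 0 0 0; 0 0 0 0")

```text
t: 15.17
position: [0.4224, 0.2818, 0.0799]
tool_rot: [2.523, 1.872, -0.0]
ft_force: [-0.4, 0.5, 0.3]
grip_width: 0.999
grip_force: 0.0
```

```bash
python3 st.py; python3 - <<'E'
from h import *
go(.422,.282,.017,73)
s=viewer.snapshot("top"); cv2.imwrite("pics/top2.png",s["pixels"][:,:,::-1])
E
```

```text
[0.4224 0.2818 0.0799] [-0.4  0.5  0.3] [-0.01 -0.1   0.01] psi 73.15 q6 0.65 15.1667
  0.0000 -0.0002 0.0314 0.08; 0.0000 -0.0002 0.0314 0.08
```

View pics/top2.png

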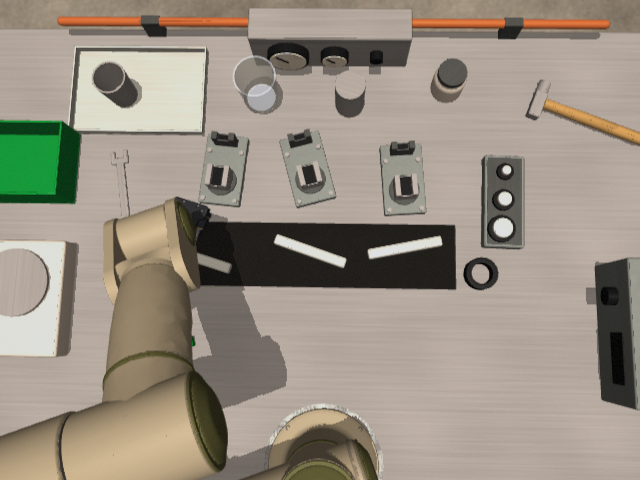

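All three hub slots now point at their posts, at (217,175), (309,174) and (405,185), and the gripper is over the left bar. I descend and grip.

Request:
carry_out(commands="0 0 0.025 0; 0 0 0.020 0; 0 0 0.010 0; 0 0 0.006 0; 0 0 0 0; 0 0 0 0; 0 0 0 0")

```text
t: 15.8
position: [0.4225, 0.2821, 0.0199]
tool_rot: [2.525, 1.868, 0.003]
ft_force: [-0.2, -0.5, 0.8]
grip_width: 0.999
grip_force: 0.0
```

Request:
carry_out(commands="0 0 0 0; 0 0 0 0; 0 0 0 0; 0 0 0 0; 0 0 0 0; 0 0 0 0; 0 0 0 0; 0 0 0 0; 0 0 0 0; 0 0 0 0", gripper=1)

```text
t: 16.63
position: [0.4219, 0.2819, 0.0189]
tool_rot: [2.526, 1.868, -0.0]
ft_force: [1.6, -1.4, -0.4]
grip_width: 0.268
grip_force: 0.6
```

```bash
python3 st.py; python3 - <<'E'
from h import *
s=viewer.snapshot("top"); w=world(s); z=w[...,2]
m=(z>.0655)&(z<.075)&(w[...,0]>.5)&(w[...,0]<.72)&(w[...,1]<.29)&(w[...,1]>-.25)
for c in comps(m,6): print(c.sum(),np.round(w[c].mean(0),4))
E
```

```text
[0.4219 0.2819 0.0189] [ 1.6 -1.4 -0.4] [-0.14 -0.34  0.02] psi 72.96 q6 0.66 16.6333
43 [0.6865 0.0445 0.0686]
42 [0.6802 0.2421 0.069 ]
45 [0.6767 0.2061 0.0693]
40 [0.6767 0.0805 0.0696]
42 [ 0.6617 -0.1387  0.069 ]
43 [ 0.6643 -0.1751  0.0692]
93 [0.604  0.0218 0.0695]
106 [0.5963 0.2496 0.0696]
102 [0.5916 0.2147 0.0695]
94 [0.5944 0.056  0.0694]
100 [ 0.578  -0.181   0.0695]
106 [ 0.5754 -0.1456  0.0693]
```

Request:
carry_out(commands="0 0 0 0; 0 0 0 0; 0 0 -0.025 0; 0 0 -0.038 0; 0 0 -0.038 0; 0 0 0 0; 0 0 0 0; 0 0 0 0")

```text
t: 17.35
position: [0.4213, 0.2817, 0.119]
tool_rot: [-2.526, -1.868, 0.002]
ft_force: [-0.3, -0.6, -1.8]
grip_width: 0.245
grip_force: 30.1
```

```bash
python3 st.py; python3 - <<'E'
from h import *
go(.641,.2277,.12,-5.5)
E
```

```text
[0.4213 0.2817 0.119 ] [-0.3 -0.6 -1.8] [-0.09 -0.06  0.03] psi 72.96 q6 0.66 17.35
  0.0011 0.0188 -0.0001 6.54; 0.0032 0.0186 -0.0001 6.54; 0.0053 0.0181 -0.0001 6.54; 0.0073 0.0174 -0.0001 6.54; 0.0093 0.0164 -0.0001 6.54; 0.0111 0.0153 -0.0001 6.54; 0.0127 0.0139 -0.0001 6.54; 0.0142 0.0124 -0.0001 6.54; 0.0155 0.0107 -0.0001 6.54; 0.0167 0.0088 -0.0001 6.54
  0.0176 0.0069 -0.0001 6.54; 0.0182 0.0048 -0.0001 6.54
```

Request:
carry_out(commands="0.0011 0.0188 0 6.54; 0.0032 0.0186 0 6.54; 0.0053 0.0181 0 6.54; 0.0073 0.0174 0 6.54; 0.0093 0.0164 0 6.54; 0.0111 0.0153 0 6.54; 0.0127 0.0139 0 6.54; 0.0142 0.0124 0 6.54; 0.0155 0.0107 0 6.54; 0.0167 0.0088 0 6.54")

```text
t: 18.18
position: [0.605, 0.2364, 0.1173]
tool_rot: [3.135, 0.198, -0.007]
ft_force: [0.2, -0.3, -1.0]
grip_width: 0.248
grip_force: 30.1
```

Request:
carry_out(commands="0.0176 0.0069 0 6.54; 0.0182 0.0048 0 6.54; 0 0 0 0; 0 0 0 0; 0 0 0 0; 0 0 0 0")

```text
t: 18.68
position: [0.6407, 0.2283, 0.1191]
tool_rot: [3.138, -0.148, -0.003]
ft_force: [0.3, -0.0, -1.7]
grip_width: 0.248
grip_force: 30.1
```

```bash
python3 st.py; python3 - <<'E'
from h import *
go(.641,.2277,.08,-5.5)
# bar top seen by top camera
s=viewer.snapshot("side"); w=world(s); p=s["pixels"].astype(int); z=w[...,2]
m=(z>.10)&(z<.135)&(p.min(-1)>110)&(w[...,1]>.15)&(w[...,1]<.3)&(w[...,0]>.5)&(w[...,0]<.74)
P=w[m]; print(len(P),P.min(0).round(3),P.max(0).round(3),cv2.minAreaRect(P[:,:2].astype(np.float32)))
cv2.imwrite("pics/side3.png",s["pixels"][150:390,100:420,::-1])
E
```

```text
[0.6407 0.2283 0.1191] [ 0.3 -0.  -1.7] [ 0.04 -0.05 -0.02] psi -5.4 q6 1.84 18.6833
  0.0004 0.0005 0.0391 0.10
106 [0.583 0.212 0.119] [0.717 0.246 0.129] ((0.6496511697769165, 0.22629685699939728), (0.020738475024700165, 0.13755351305007935), 80.71762084960938)
```

View pics/side3.png

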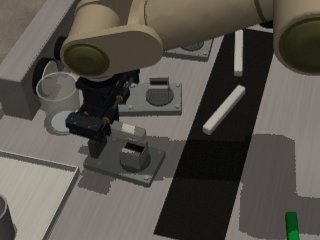

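The held bar shows at crop pixel (130,130), over the left hub and post. I lower it in small rows.

Request:
carry_out(commands="0.0004 0.0005 0.015 0; 0 0 0.01 0; 0 0 0.006 0; 0 0 0.004 0; 0 0 0.004 0; 0 0 0 0; 0 0 0 0")

```text
t: 19.32
position: [0.6421, 0.2274, 0.0811]
tool_rot: [-3.138, 0.151, -0.0]
ft_force: [-0.0, -0.6, -1.3]
grip_width: 0.241
grip_force: 30.1
```

No contact force, so the bar is inside the slots. I continue down.

Request:
carry_out(commands="0 0 0.003 0; 0 0 0.003 0; 0 0 0.002 0; 0 0 0 0; 0 0 0 0; 0 0 0 0")

```text
t: 19.82
position: [0.6421, 0.2274, 0.0739]
tool_rot: [-3.138, 0.151, -0.001]
ft_force: [-2.6, -0.7, 4.9]
grip_width: 0.246
grip_force: 30.1
```

```bash
python3 st.py
```

```text
[0.6421 0.2274 0.0739] [-2.6 -0.7  4.9] [-0.06  0.5   0.02] psi -5.51 q6 1.84 19.8167
```

Request:
carry_out(commands="0 0 0 0; 0 0 0 0; 0 0 0 0; 0 0 0 0; 0 0 -0.02 0; 0 0 -0.035 0; 0 0 0 0; 0 0 0 0", gripper=0)

```text
t: 20.48
position: [0.6428, 0.2275, 0.1299]
tool_rot: [-3.137, 0.151, -0.006]
ft_force: [0.3, -0.2, -1.4]
grip_width: 0.828
grip_force: 0.0
```

```bash
python3 st.py; python3 - <<'E'
from h import *
s=viewer.snapshot("top"); 
for b in bars(s): print(np.round(b,4))
w=world(s); p=s["pixels"].astype(int); z=w[...,2]
m=(z>.074)&(z<.086)&(w[...,1]>.15)&(w[...,1]<.3)&(w[...,0]>.5)&(w[...,0]<.74)
P=w[m]; print(len(P),P.mean(0),cv2.minAreaRect(P[:,:2].astype(np.float32)))
go(.4391,.0359,.12,71.2)
E
```

```text
[0.6428 0.2275 0.1299] [ 0.3 -0.2 -1.4] [ 0.02  0.01 -0.01] psi -5.52 q6 1.84 20.4833
[ 4.47700e-01 -2.80000e-03  7.11759e+01  1.57600e-01  2.09000e-02]
[ 4.51200e-01 -1.65200e-01 -7.83117e+01  2.08000e-02  1.57500e-01]
29 [0.65993726 0.2163767  0.0775071 ] ((0.6530998945236206, 0.21682089567184448), (0.010126986540853977, 0.13882270455360413), 87.14742279052734)
  -0.0167 0.0191 0.0007 -6.97; -0.0189 0.0169 0.0007 -6.97; -0.0208 0.0145 0.0007 -6.97; -0.0224 0.0119 0.0007 -6.97; -0.0237 0.0091 0.0007 -6.97; -0.0246 0.0061 0.0007 -6.97; -0.0252 0.0031 0.0007 -6.97; -0.0254 0.0000 0.0007 -6.97; -0.0252 -0.0031 0.0007 -6.97; -0.0246 -0.0061 0.0007 -6.97
  -0.0237 -0.0090 0.0007 -6.97
```

```bash
python3 - <<'E'
from h import *
go(.4461,-.0028,.10,71.2)
E
python3 st.py
```

```text
-0.0157 0.0225 0.0026 -6.97; -0.0183 0.0205 0.0026 -6.97; -0.0207 0.0181 0.0026 -6.97; -0.0227 0.0154 0.0026 -6.97; -0.0244 0.0126 0.0026 -6.97; -0.0258 0.0095 0.0026 -6.97; -0.0267 0.0063 0.0026 -6.97; -0.0273 0.0030 0.0026 -6.97; -0.0275 -0.0003 0.0026 -6.97; -0.0272 -0.0037 0.0026 -6.97
  -0.0266 -0.0069 0.0026 -6.97
[0.642  0.2274 0.1281] [-0.8 -0.1 -0.3] [ 0.06  0.05 -0.01] psi -5.52 q6 1.84 20.5333
```

Request:
carry_out(commands="-0.0157 0.0225 0 -6.97; -0.0183 0.0205 0 -6.97; -0.0207 0.0181 0 -6.97; -0.0227 0.0154 0.0026 -6.97; -0.0244 0.0126 0.0026 -6.97; -0.0258 0.0095 0.0026 -6.97; -0.0267 0.0063 0.004 -6.97; -0.0273 0.0030 0.004 -6.97; -0.0275 -0.0003 0.0045 -6.97; -0.0272 -0.0037 0.0045 -6.97")

```text
t: 21.37
position: [0.4622, 0.0176, 0.1019]
tool_rot: [-2.655, -1.677, 0.002]
ft_force: [0.6, -1.5, 0.1]
grip_width: 0.994
grip_force: 0.0
```

Request:
carry_out(commands="-0.0266 -0.0069 0.003 -6.97; 0 0 0 0; 0 0 0 0; 0 0 0 0; 0 0 0 0")

```text
t: 21.78
position: [0.4465, -0.0022, 0.0999]
tool_rot: [-2.556, -1.827, -0.0]
ft_force: [0.2, -0.6, -0.3]
grip_width: 1.005
grip_force: 0.0
```

```bash
python3 st.py; python3 - <<'E'
from h import *
s=viewer.snapshot("top"); 
for b in bars(s): print(np.round(b,4))
w=world(s); p=s["pixels"].astype(int); z=w[...,2]
m=(z>.074)&(z<.086)&(w[...,1]>.15)&(w[...,1]<.3)&(w[...,0]>.5)&(w[...,0]<.74)
P=w[m]; print(len(P),P.mean(0),cv2.minAreaRect(P[:,:2].astype(np.float32)))
cv2.imwrite("pics/top4.png",s["pixels"][:,:,::-1])
go(.4461,-.0028,.019,71.2)
E
```

```text
[ 0.4465 -0.0022  0.0999] [ 0.2 -0.6 -0.3] [-0.07 -0.06 -0.04] psi 71.11 q6 0.06 21.7833
[ 4.51000e-01 -1.65200e-01 -7.85608e+01  2.05000e-02  1.57500e-01]
762 [0.64306844 0.22645316 0.07894586] ((0.6440455913543701, 0.22241167724132538), (0.03628158196806908, 0.16105559468269348), 82.97555541992188)
  -0.0003 -0.0001 0.0270 -0.02; -0.0003 -0.0001 0.0270 -0.02; -0.0003 -0.0001 0.0270 -0.02
```

View pics/top4.png

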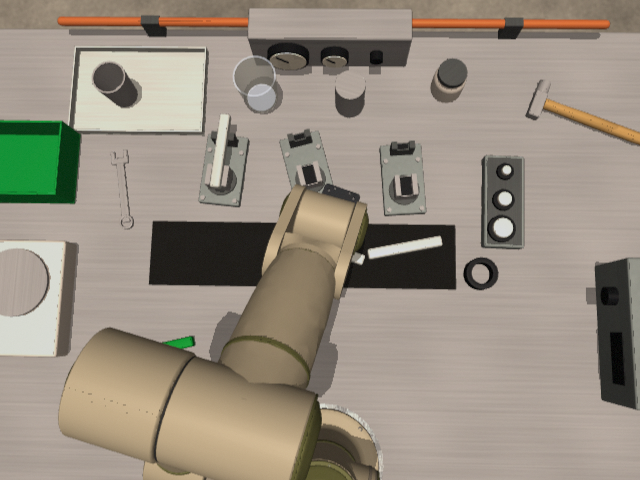

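The left bar lies home at (222,152), and the knocked middle bar is under the gripper. I grip it.

Request:
carry_out(commands="-0.0003 0 0.033 0; -0.0003 0 0.028 0; 0 0 0.014 0; 0 0 0.006 0; 0 0 0 0; 0 0 0 0; 0 0 0 0")

```text
t: 22.42
position: [0.4467, -0.0032, 0.0201]
tool_rot: [2.554, 1.827, 0.002]
ft_force: [-0.8, -0.1, 0.5]
grip_width: 1.002
grip_force: 0.0
```

Request:
carry_out(commands="0 0 0 0; 0 0 0 0; 0 0 0 0; 0 0 0 0; 0 0 0 0; 0 0 0 0; 0 0 0 0; 0 0 0 0; 0 0 0 0; 0 0 0 0", gripper=1)

```text
t: 23.25
position: [0.446, -0.0033, 0.0191]
tool_rot: [2.555, 1.828, 0.0]
ft_force: [1.1, -0.4, -0.2]
grip_width: 0.269
grip_force: 0.2
```

Request:
carry_out(commands="0 0 0 0; 0 0 0 0; 0 0 -0.025 0; 0 0 -0.038 0; 0 0 -0.038 0; 0 0 0 0; 0 0 0 0; 0 0 0 0; 0 0 0 0")

```text
t: 24.0
position: [0.445, -0.003, 0.1186]
tool_rot: [-2.553, -1.826, 0.003]
ft_force: [-0.3, -0.2, -2.6]
grip_width: 0.243
grip_force: 30.0
```

```bash
python3 st.py; python3 - <<'E'
from h import *
# M station: hub, post from top, bias -1.6mm in x
hub=np.array([.5992-.0016,.0389]); post=np.array([.6816-.0016,.0624]); c=hub+(post-hub)*50/86; print(c,np.degrees(np.arctan2(*(post-hub)[::-1])))
go(c[0],c[1],.12,15.9)
E
```

```text
[ 0.445  -0.003   0.1186] [-0.3 -0.2 -2.6] [-0.04 -0.05  0.07] psi 71.14 q6 0.06 24.0
[0.64550698 0.05256279] 15.917841023512228
  0.0147 0.0215 -0.0002 6.91; 0.0172 0.0195 -0.0002 6.91; 0.0194 0.0173 -0.0002 6.91; 0.0213 0.0149 -0.0002 6.91; 0.0230 0.0122 -0.0002 6.91; 0.0243 0.0094 -0.0002 6.91; 0.0252 0.0064 -0.0002 6.91; 0.0258 0.0033 -0.0002 6.91
```

Request:
carry_out(commands="0.0147 0.0215 0 6.91; 0.0172 0.0195 0 6.91; 0.0194 0.0173 0 6.91; 0.0213 0.0149 0 6.91; 0.0230 0.0122 0 6.91; 0.0243 0.0094 0 6.91; 0.0252 0.0064 0 6.91; 0.0258 0.0033 0 6.91; 0 0 0 0; 0 0 0 0")

```text
t: 24.83
position: [0.6461, 0.0527, 0.1174]
tool_rot: [-3.11, -0.436, 0.006]
ft_force: [-0.5, -0.2, -3.7]
grip_width: 0.247
grip_force: 30.0
```

Request:
carry_out(commands="0 0 0 0; 0 0 0 0; 0 0 0 0")

```text
t: 25.08
position: [0.6458, 0.0522, 0.12]
tool_rot: [-3.111, -0.434, 0.001]
ft_force: [-0.1, 0.8, -2.3]
grip_width: 0.245
grip_force: 30.0
```

```bash
python3 st.py; python3 - <<'E'
from h import *
go(.6455,.0526,.08,15.9)
E
```

```text
[0.6458 0.0522 0.12  ] [-0.1  0.8 -2.3] [ 0.    0.03 -0.01] psi 15.89 q6 1.19 25.0833
  -0.0002 -0.0005 0.0400 -0.01
```

Request:
carry_out(commands="-0.0002 -0.0003 0.015 0; 0 0 0.01 0; 0 0 0.006 0; 0 0 0.004 0; 0 0 0.004 0; 0 0 0 0; 0 0 0 0")

```text
t: 25.67
position: [0.6463, 0.0527, 0.0813]
tool_rot: [-3.112, -0.434, -0.0]
ft_force: [-0.2, 0.6, -2.3]
grip_width: 0.248
grip_force: 30.0
```

```bash
python3 st.py
```

```text
[0.6463 0.0527 0.0813] [-0.2  0.6 -2.3] [ 0.06 -0.01 -0.01] psi 15.87 q6 1.19 25.6667
```

Request:
carry_out(commands="0 0 0.003 0; 0 0 0.003 0; 0 0 0.002 0; 0 0 0 0; 0 0 0 0; 0 0 0 0")

```text
t: 26.17
position: [0.6463, 0.0527, 0.0741]
tool_rot: [3.111, 0.434, 0.001]
ft_force: [-3.2, 0.1, 4.9]
grip_width: 0.244
grip_force: 30.0
```

Request:
carry_out(commands="0 0 0 0; 0 0 0 0; 0 0 0 0; 0 0 0 0; 0 0 0 0; 0 0 -0.02 0; 0 0 -0.035 0; 0 0 0 0; 0 0 0 0; 0 0 0 0", gripper=0)

```text
t: 27.0
position: [0.6459, 0.0527, 0.1276]
tool_rot: [-3.111, -0.434, 0.001]
ft_force: [-1.1, -0.1, 0.6]
grip_width: 0.98
grip_force: 0.0
```

```bash
python3 st.py; python3 - <<'E'
from h import *
s=viewer.snapshot("top"); 
for b in bars(s): print(np.round(b,4)); bb=b
go(bb[0]-.0016,bb[1],.1,bb[2]%180)
E
```

```text
[0.6459 0.0527 0.1276] [-1.1 -0.1  0.6] [ 0.06 -0.07 -0.05] psi 15.87 q6 1.19 27.0
[ 4.51100e-01 -1.65200e-01 -7.84388e+01  2.03000e-02  1.57500e-01]
  -0.0191 0.0120 0.0021 -6.59; -0.0204 0.0097 0.0021 -6.59; -0.0213 0.0073 0.0021 -6.59; -0.0220 0.0048 0.0021 -6.59; -0.0224 0.0023 0.0021 -6.59; -0.0226 -0.0003 0.0021 -6.59; -0.0224 -0.0029 0.0021 -6.59; -0.0219 -0.0055 0.0021 -6.59; -0.0211 -0.0079 0.0021 -6.59; -0.0201 -0.0103 0.0021 -6.59
  -0.0187 -0.0125 0.0021 -6.59; -0.0172 -0.0146 0.0021 -6.59; -0.0154 -0.0165 0.0021 -6.59
```

Request:
carry_out(commands="-0.0191 0.0120 0 -6.59; -0.0204 0.0097 0 -6.59; -0.0213 0.0073 0 -6.59; -0.0220 0.0048 0.002 -6.59; -0.0224 0.0023 0.002 -6.59; -0.0226 -0.0003 0.002 -6.59; -0.0224 -0.0029 0.0035 -6.59; -0.0219 -0.0055 0.0035 -6.59; -0.0211 -0.0079 0.0035 -6.59; -0.0201 -0.0103 0.0035 -6.59")

```text
t: 27.88
position: [0.4939, -0.1154, 0.107]
tool_rot: [-2.368, -2.062, 0.001]
ft_force: [0.5, -0.0, -0.9]
grip_width: 1.002
grip_force: 0.0
```

Request:
carry_out(commands="-0.0187 -0.0125 0.0025 -6.59; -0.0172 -0.0146 0.0025 -6.59; -0.0154 -0.0165 0.0025 -6.59; 0 0 0 0; 0 0 0 0; 0 0 0 0; 0 0 0 0")

```text
t: 28.47
position: [0.4504, -0.1646, 0.1004]
tool_rot: [-1.988, -2.432, -0.0]
ft_force: [-0.2, -0.8, -0.3]
grip_width: 0.999
grip_force: 0.0
```

```bash
python3 st.py; python3 - <<'E'
from h import *
go(.4495,-.1652,.019,101.5)
s=viewer.snapshot("top"); cv2.imwrite("pics/top5.png",s["pixels"][:,:,::-1])
E
```

```text
[ 0.4504 -0.1646  0.1004] [-0.2 -0.8 -0.3] [ 0.   -0.11  0.04] psi 101.49 q6 -0.8 28.4667
  -0.0001 -0.0003 0.0271 -0.00; -0.0001 -0.0003 0.0271 -0.00; -0.0001 -0.0003 0.0271 -0.00
```

View pics/top5.png

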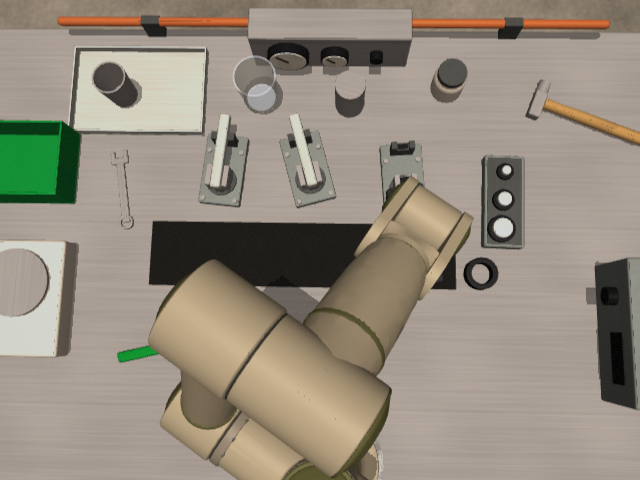

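Bars 1 and 2 are home at (221,150) and (304,150), and the arm is over the right bar. I grip it.

Request:
carry_out(commands="0 -0.0003 0.033 0; 0 -0.0003 0.028 0; 0 -0.0003 0.014 0; 0 0 0.006 0; 0 0 0 0; 0 0 0 0; 0 0 0 0")

```text
t: 29.1
position: [0.4499, -0.1656, 0.0207]
tool_rot: [1.985, 2.432, 0.0]
ft_force: [0.8, 0.7, -0.6]
grip_width: 0.999
grip_force: 0.0
```

Request:
carry_out(commands="0 0 0 0; 0 0 0 0; 0 0 0 0; 0 0 0 0; 0 0 0 0; 0 0 0 0; 0 0 0 0; 0 0 0 0; 0 0 0 0; 0 0 0 0", gripper=1)

```text
t: 29.93
position: [0.4492, -0.1654, 0.0196]
tool_rot: [1.987, 2.433, 0.0]
ft_force: [0.1, 0.9, 0.5]
grip_width: 0.272
grip_force: 0.4
```

Request:
carry_out(commands="0 0 0 0; 0 0 0 0; 0 0 -0.025 0; 0 0 -0.038 0; 0 0 -0.038 0; 0 0 0 0; 0 0 0 0; 0 0 0 0; 0 0 0 0")

```text
t: 30.68
position: [0.4483, -0.1649, 0.119]
tool_rot: [-1.985, -2.431, 0.0]
ft_force: [-0.2, -0.5, -1.6]
grip_width: 0.246
grip_force: 30.0
```

```bash
python3 st.py; python3 - <<'E'
from h import *
hub=np.array([.5768-.0016,-.1635]); post=np.array([.6627-.0016,-.157]); c=hub+(post-hub)*50/86; print(c,np.degrees(np.arctan2(*(post-hub)[::-1])))
go(c[0],c[1],.12,4.2)
E
```

```text
[ 0.4483 -0.1649  0.119 ] [-0.2 -0.5 -1.6] [ 0.   -0.08  0.01] psi 101.54 q6 -0.8 30.6833
[ 0.62514186 -0.15972093] 4.327289712387013
  -0.0022 0.0124 -0.0001 6.95; -0.0006 0.0126 -0.0001 6.95; 0.0009 0.0126 -0.0001 6.95; 0.0024 0.0124 -0.0001 6.95; 0.0039 0.0120 -0.0001 6.95; 0.0053 0.0115 -0.0001 6.95; 0.0067 0.0107 -0.0001 6.95; 0.0079 0.0098 -0.0001 6.95; 0.0091 0.0088 -0.0001 6.95; 0.0101 0.0077 -0.0001 6.95
  0.0109 0.0064 -0.0001 6.95; 0.0116 0.0050 -0.0001 6.95; 0.0121 0.0036 -0.0001 6.95; 0.0125 0.0021 -0.0001 6.95
```

Request:
carry_out(commands="-0.0022 0.0124 0 6.95; -0.0006 0.0126 0 6.95; 0.0009 0.0126 0 6.95; 0.0024 0.0124 0 6.95; 0.0039 0.0120 0 6.95; 0.0053 0.0115 0 6.95; 0.0067 0.0107 0 6.95; 0.0079 0.0098 0 6.95; 0.0091 0.0088 0 6.95; 0.0101 0.0077 0 6.95")

```text
t: 31.52
position: [0.5753, -0.1613, 0.1185]
tool_rot: [-3.02, -0.857, 0.004]
ft_force: [-0.6, -0.6, -1.8]
grip_width: 0.247
grip_force: 30.0
```

Request:
carry_out(commands="0.0109 0.0064 0 6.95; 0.0116 0.0050 0 6.95; 0.0121 0.0036 0 6.95; 0.0125 0.0021 0 6.95; 0 0 0 0; 0 0 0 0; 0 0 0 0; 0 0 0 0; 0 0 0 0")

```text
t: 32.27
position: [0.6254, -0.1602, 0.1205]
tool_rot: [-3.139, -0.118, 0.001]
ft_force: [-0.6, 0.1, -1.9]
grip_width: 0.245
grip_force: 30.0
```

```bash
python3 st.py; python3 - <<'E'
from h import *
go(.6251,-.1597,.08,4.25)
E
```

```text
[ 0.6254 -0.1602  0.1205] [-0.6  0.1 -1.9] [ 0.02 -0.03 -0.01] psi 4.32 q6 1.06 32.2667
  -0.0001 -0.0003 0.0203 0.03; -0.0001 -0.0003 0.0203 0.03
```

Request:
carry_out(commands="0 -0.0004 0.015 0; 0 0 0.01 0; 0 0 0.006 0; 0 0 0.004 0; 0 0 0.004 0; 0 0 0 0; 0 0 0 0")

```text
t: 32.85
position: [0.626, -0.1598, 0.0818]
tool_rot: [3.139, 0.116, 0.0]
ft_force: [-0.0, -0.0, -2.1]
grip_width: 0.248
grip_force: 30.0
```

```bash
python3 st.py
```

```text
[ 0.626  -0.1598  0.0818] [-0.  -0.  -2.1] [ 0.04  0.01 -0.05] psi 4.25 q6 1.07 32.85
```

Request:
carry_out(commands="0 0 0.003 0; 0 0 0.003 0; 0 0 0.002 0; 0 0 0 0; 0 0 0 0; 0 0 0 0")

```text
t: 33.35
position: [0.626, -0.1598, 0.0746]
tool_rot: [3.139, 0.116, 0.001]
ft_force: [-3.1, 2.1, 5.4]
grip_width: 0.246
grip_force: 30.0
```

Request:
carry_out(commands="0 0 0 0; 0 0 0 0; 0 0 0 0; 0 0 0 0; 0 0 0 0; 0 0 -0.02 0; 0 0 -0.035 0; 0 0 0 0; 0 0 0 0; 0 0 0 0", gripper=0)

```text
t: 34.18
position: [0.6257, -0.1596, 0.1281]
tool_rot: [-3.139, -0.116, 0.001]
ft_force: [0.5, 0.2, -0.4]
grip_width: 0.977
grip_force: 0.0
```

```bash
python3 st.py; python3 - <<'E'
from h import *
go(.4907,-.3664,.11,4.25)
E
```

```text
[ 0.6257 -0.1596  0.1281] [ 0.5  0.2 -0.4] [-0.04  0.05 -0.04] psi 4.24 q6 1.07 34.1833
  -0.0214 0.0280 0.0026 -0.00; -0.0214 0.0280 0.0026 -0.00; -0.0214 0.0280 0.0026 -0.00; -0.0214 0.0280 0.0026 -0.00; -0.0214 0.0280 0.0026 -0.00; -0.0214 0.0280 0.0026 -0.00; -0.0214 0.0280 0.0026 -0.00
```

Request:
carry_out(commands="-0.0214 0.0280 0.0026 0; -0.0214 0.0280 0.0026 0; -0.0214 0.0280 0.0026 0; -0.0214 0.0280 0.0026 0; -0.0214 0.0280 0.0026 0; -0.0214 0.0280 0.0026 0; -0.0214 0.0280 0.0026 0; 0 0 0 0; 0 0 0 0; 0 0 0 0", gripper=1)

```text
t: 35.02
position: [0.4911, -0.3655, 0.1096]
tool_rot: [-3.138, -0.116, 0.001]
ft_force: [-0.3, 0.7, -0.0]
grip_width: 0.262
grip_force: 0.0
```

Request:
carry_out(commands="0 0 0 0; 0 0 0 0; 0 0 0 0; 0 0 0 0")

```text
t: 35.35
position: [0.4914, -0.3657, 0.1104]
tool_rot: [-3.139, -0.118, -0.0]
ft_force: [-0.4, 0.2, -1.4]
grip_width: 0.002
grip_force: 0.0
```

```bash
cat > seat.py <<'E'
from h import *
s=viewer.snapshot("top"); w=world(s); z=w[...,2]
for n,(cx,cy,a) in dict(L=(.641,.2277,-5.6),M=(.6455,.0526,15.9),R=(.6251,-.1597,4.3)).items():
    m=(z>.074)&(z<.1)&(abs(w[...,1]-cy)<.08)&(abs(w[...,0]-cx)<.12)
    P=w[m]; r=cv2.minAreaRect(P[P[:,2]>.0765][:,:2].astype(np.float32)); print(n,m.sum(),(P.mean(0)-[.0016+cx,cy,.08]).round(4),[np.round(q,3) for q in r],a)
for b in bars(s): print(np.round(b,4))
cv2.imwrite("pics/top_seat.png",s["pixels"][:,:,::-1])
E
python3 seat.py; python3 st.py; python3 -c "
from h import *
go(.4907,-.3664,.07,4.25)"
```

```text
L 816 [ 0.0071 -0.0051 -0.0006] [array([0.667, 0.217]), array([0.063, 0.206]), np.float64(67.626)] -5.6
M 810 [ 0.0074  0.0002 -0.0006] [array([0.694, 0.023]), array([0.214, 0.141]), np.float64(26.193)] 15.9
R 782 [-0.0004  0.0004 -0.0013] [array([ 0.627, -0.159]), array([0.159, 0.022]), np.float64(4.567)] 4.3
[ 0.4913 -0.3658  0.1105] [ 0.4 -0.   1.1] [ 0.02  0.02 -0.01] psi 4.29 q6 0.66 35.4
  -0.0003 0.0003 0.0202 0.02; -0.0003 0.0003 0.0202 0.02
```

View pics/top_seat.png

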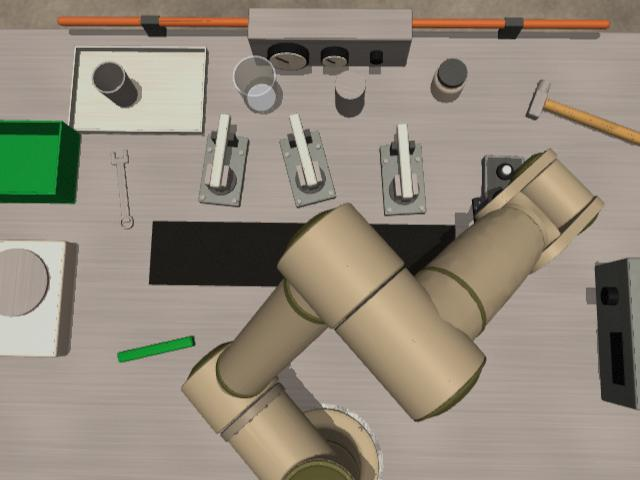

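All three bars are home, at (221,150), (304,150) and (403,160). I press the large key.

Request:
carry_out(commands="0 0.0003 0.02 0; 0 0.0003 0.018 0; 0 0 0.006 0; 0 0 0.004 0; 0 0 0.004 0; 0 0 0.003 0; 0 0 0 0; 0 0 0 0")

```text
t: 36.07
position: [0.4913, -0.3669, 0.0573]
tool_rot: [3.139, 0.117, 0.001]
ft_force: [-4.0, 6.3, 11.2]
grip_width: 0.004
grip_force: 5.8
```

Request:
carry_out(commands="0 0 0 0; 0 0 -0.02 0; 0 0 -0.02 0; 0 0 0 0; 0 0 0 0; 0 0 0 0")

```text
t: 36.57
position: [0.4909, -0.3667, 0.0949]
tool_rot: [-3.139, -0.116, 0.0]
ft_force: [-0.8, -0.1, -0.6]
grip_width: 0.006
grip_force: 0.0
```

```bash
python3 st.py; python3 -c "
from h import *
p=go(.5524,-.3716,.095,4.25)"
```

```text
[ 0.4909 -0.3667  0.0949] [-0.8 -0.1 -0.6] [ 0.01 -0.02  0.03] psi 4.24 q6 0.66 36.5667
  0.0305 0.0047 -0.0000 -0.01; 0.0305 0.0047 -0.0000 -0.01
```

Request:
carry_out(commands="0.0305 0.0047 0 0; 0.0305 0.0047 0 0; 0 0 0 0; 0 0 0.02 0; 0 0 0.011 0; 0 0 0.005 0; 0 0 0.004 0; 0 0 0 0; 0 0 0 0; 0 0 0 0")

```text
t: 37.4
position: [0.5519, -0.3711, 0.0573]
tool_rot: [-3.138, -0.116, 0.002]
ft_force: [-7.5, 8.5, 17.3]
grip_width: 0.0
grip_force: 8.7
```

```bash
python3 st.py
```

```text
[ 0.5519 -0.3711  0.0573] [-7.5  8.5 17.3] [ 1.38  1.22 -0.02] psi 4.25 q6 0.73 37.4
```

Request:
carry_out(commands="0 0 0 0; 0 0 -0.02 0; 0 0 -0.02 0; 0 0 0 0; 0 0 0 0; 0 0 0 0")

```text
t: 37.9
position: [0.552, -0.3714, 0.0941]
tool_rot: [-3.138, -0.116, 0.002]
ft_force: [-0.1, -0.1, -0.2]
grip_width: 0.001
grip_force: 0.0
```

```bash
python3 st.py; python3 -c "
from h import *
p=go(.6138,-.3763,.095,4.25)
s=viewer.snapshot('side'); W=world(s); cv2.imwrite('pics/side6.png',cv2.resize(s['pixels'][100:220,220:420,::-1],None,fx=3,fy=3))"
```

```text
[ 0.552  -0.3714  0.0941] [-0.1 -0.1 -0.2] [ 0.04  0.07 -0.02] psi 4.22 q6 0.73 37.9
  0.0307 0.0047 -0.0004 -0.01; 0.0307 0.0047 -0.0004 -0.01
```

View pics/side6.png

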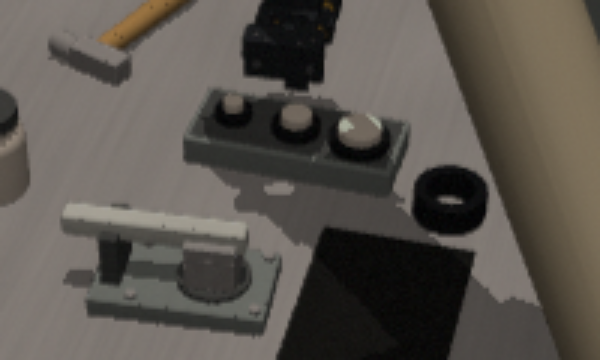

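The crop shows the gripper tip just above the medium key, with all three keys up. Each key sits in a dark ring, so I check ring heights against key heights in the first image.

```bash
python3 - <<'E'
from h import *
for n in("top0","side0"):
    s=dict(np.load(n+".npz")); w=world(s)
    for c in((.4923,-.3664),(.554,-.3718),(.6154,-.3763)):
        r=np.hypot(w[...,0]-c[0]+(.002 if n=="side0" else 0),w[...,1]-c[1]-(.003 if n=="side0" else 0)); z=w[...,2]
        print(n,[(k,np.percentile(z[(r>=k/1000)&(r<(k+4)/1000)],[10,50,90]).round(4).tolist()) for k in range(0,32,4)])
E
```

```text
top0 [(0, [0.0479, 0.0509, 0.0527]), (4, [0.0477, 0.051, 0.0536]), (8, [0.0478, 0.0504, 0.0533]), (12, [0.0483, 0.0511, 0.0542]), (16, [0.0438, 0.0504, 0.053]), (20, [0.0383, 0.0425, 0.0482]), (24, [0.0342, 0.0402, 0.0444]), (28, [0.0264, 0.0303, 0.04])]
top0 [(0, [0.0462, 0.0501, 0.0537]), (4, [0.0472, 0.05, 0.0533]), (8, [0.0476, 0.0505, 0.0534]), (12, [0.0394, 0.0476, 0.0516]), (16, [0.037, 0.0417, 0.044]), (20, [0.0276, 0.0375, 0.0423]), (24, [0.0264, 0.0299, 0.0326]), (28, [0.0263, 0.0298, 0.0328])]
top0 [(0, [0.0469, 0.0499, 0.0534]), (4, [0.044, 0.0506, 0.0536]), (8, [0.0391, 0.0421, 0.0511]), (12, [0.0328, 0.04, 0.0434]), (16, [0.0273, 0.0322, 0.0428]), (20, [0.0263, 0.03, 0.0333]), (24, [0.0268, 0.0299, 0.0332]), (28, [0.0269, 0.0298, 0.0329])]
side0 [(0, [0.0485, 0.0493, 0.0517]), (4, [0.0478, 0.0505, 0.054]), (8, [0.0468, 0.0511, 0.0531]), (12, [0.0418, 0.0518, 0.0542]), (16, [0.0413, 0.0493, 0.0529]), (20, [0.0354, 0.0424, 0.0505]), (24, [0.0252, 0.0371, 0.0431]), (28, [0.0058, 0.0295, 0.0392])]
side0 [(0, [0.0485, 0.0495, 0.0524]), (4, [0.0496, 0.0512, 0.0541]), (8, [0.0415, 0.0496, 0.0528]), (12, [0.0387, 0.0474, 0.052]), (16, [0.0283, 0.0392, 0.0447]), (20, [0.0274, 0.0351, 0.0412]), (24, [0.0273, 0.0308, 0.0446]), (28, [0.0232, 0.0293, 0.0347])]
side0 [(0, [0.0383, 0.0486, 0.0516]), (4, [0.039, 0.0474, 0.0516]), (8, [0.0289, 0.0431, 0.0531]), (12, [0.0289, 0.0393, 0.0454]), (16, [0.028, 0.0323, 0.0422]), (20, [0.0276, 0.0299, 0.0345]), (24, [0.0262, 0.0298, 0.0329]), (28, [0.0267, 0.031, 0.0336])]
```

Rings are about 10 mm below the key tops, so the stop I felt was the key bottoming. Now the small key.

Request:
carry_out(commands="0.0307 0.0047 0 0; 0.0307 0.0047 0 0; 0 0 0 0; 0 0 0.02 0; 0 0 0.010 0; 0 0 0.005 0; 0 0 0.004 0; 0 0 0 0; 0 0 0 0; 0 0 0 0")

```text
t: 38.78
position: [0.614, -0.3763, 0.0575]
tool_rot: [-3.139, -0.116, 0.001]
ft_force: [-3.6, 3.5, 8.2]
grip_width: 0.004
grip_force: 3.6
```

```bash
python3 st.py
```

```text
[ 0.614  -0.3763  0.0575] [-3.6  3.5  8.2] [ 0.69  0.53 -0.01] psi 4.23 q6 0.78 38.7833
```

Request:
carry_out(commands="0 0 0 0; 0 0 -0.03 0; 0 0 -0.03 0; 0 0 0 0; 0 0 0 0; 0 0 0 0", gripper=0)

```text
t: 39.28
position: [0.6139, -0.3764, 0.1155]
tool_rot: [-3.138, -0.116, 0.002]
ft_force: [-0.3, 0.6, -0.5]
grip_width: 0.433
grip_force: 0.0
```

```bash
python3 st.py; python3 seat.py; python3 -c "
from h import *
p=go(.6260,-.1598,.125,4.25)"
```

```text
[ 0.6139 -0.3764  0.1155] [-0.3  0.6 -0.5] [ 0.02  0.05 -0.01] psi 4.22 q6 0.78 39.2833
L 813 [ 0.0077 -0.005  -0.0007] [array([0.668, 0.217]), array([0.064, 0.203]), np.float64(67.007)] -5.6
M 807 [ 0.0076  0.     -0.0006] [array([0.694, 0.023]), array([0.214, 0.141]), np.float64(26.263)] 15.9
R 771 [-0.0006  0.0003 -0.0014] [array([ 0.627, -0.159]), array([0.159, 0.022]), np.float64(4.155)] 4.3
  0.0047 -0.0358 -0.0017 -0.00; 0.0047 -0.0358 -0.0017 -0.00; 0.0047 -0.0358 -0.0017 -0.00; 0.0047 -0.0358 -0.0017 -0.00; 0.0047 -0.0358 -0.0017 -0.00; 0.0047 -0.0358 -0.0017 -0.00
```

Request:
carry_out(commands="0.0047 -0.0358 -0.0017 0; 0.0047 -0.0358 -0.0017 0; 0.0047 -0.0358 -0.0017 0; 0.0047 -0.0358 -0.0017 0; 0.0047 -0.0358 -0.0017 0; 0.0047 -0.0358 -0.0017 0; 0 0 0 0; 0 0 0 0; 0 0 0 0; 0 0 0 0")

```text
t: 40.17
position: [0.6264, -0.1616, 0.1259]
tool_rot: [-3.139, -0.114, 0.002]
ft_force: [0.5, 0.1, -0.1]
grip_width: 1.001
grip_force: 0.0
```

Request:
carry_out(commands="0 0 0.02 0; 0 0 0.02 0; 0 0 0.01 0; 0 0 0 0; 0 0 0 0; 0 0 0 0")

```text
t: 40.67
position: [0.6272, -0.1609, 0.0777]
tool_rot: [3.139, 0.115, 0.002]
ft_force: [0.1, 0.0, 0.8]
grip_width: 0.997
grip_force: 0.0
```

Request:
carry_out(commands="0 0 0 0; 0 0 0 0; 0 0 0 0; 0 0 0 0; 0 0 0 0; 0 0 0 0; 0 0 0 0; 0 0 0 0; 0 0 0 0; 0 0 0 0", gripper=1)

```text
t: 41.5
position: [0.6267, -0.1603, 0.0766]
tool_rot: [-3.139, -0.116, 0.0]
ft_force: [0.5, 0.0, -0.3]
grip_width: 0.265
grip_force: 0.0
```

Request:
carry_out(commands="0 0 0 0; 0 0 0 0; 0 0 -0.02 0; 0 0 -0.03 0; 0 0 0 0; 0 0 0 0; 0 0 0 0")

```text
t: 42.08
position: [0.6263, -0.1601, 0.1255]
tool_rot: [-3.139, -0.116, 0.002]
ft_force: [0.4, 1.0, -2.8]
grip_width: 0.244
grip_force: 30.0
```

```bash
python3 st.py; python3 -c "
from h import *
p=go(.435,-.165,.12,94)"
```

```text
[ 0.6263 -0.1601  0.1255] [ 0.4  1.  -2.8] [0.04 0.04 0.  ] psi 4.24 q6 1.07 42.0833
  -0.0147 -0.0007 0.0004 -6.90; -0.0145 -0.0025 0.0004 -6.90; -0.0141 -0.0042 0.0004 -6.90; -0.0135 -0.0059 0.0004 -6.90; -0.0127 -0.0074 0.0004 -6.90; -0.0117 -0.0089 0.0004 -6.90; -0.0106 -0.0103 0.0004 -6.90; -0.0092 -0.0115 0.0004 -6.90; -0.0078 -0.0125 0.0004 -6.90; -0.0062 -0.0133 0.0004 -6.90
  -0.0046 -0.0140 0.0004 -6.90; -0.0029 -0.0144 0.0004 -6.90; -0.0011 -0.0147 0.0004 -6.90
```

Request:
carry_out(commands="-0.0147 -0.0007 0 -6.9; -0.0145 -0.0025 0 -6.9; -0.0141 -0.0042 0 -6.9; -0.0135 -0.0059 0 -6.9; -0.0127 -0.0074 0 -6.9; -0.0117 -0.0089 0 -6.9; -0.0106 -0.0103 0 -6.9; -0.0092 -0.0115 0 -6.9; -0.0078 -0.0125 0 -6.9; -0.0062 -0.0133 0 -6.9")

```text
t: 42.92
position: [0.4782, -0.1635, 0.1252]
tool_rot: [-2.514, -1.88, 0.002]
ft_force: [-0.0, -0.7, -0.7]
grip_width: 0.242
grip_force: 30.0
```

Request:
carry_out(commands="-0.0046 -0.0140 0 -6.9; -0.0029 -0.0144 0.0155 -6.9; -0.0011 -0.0147 0.02 -6.9; 0 0 0.03 0; 0 0 0.02 0; 0 0 0.011 0; 0 0 0 0; 0 0 0 0; 0 0 0 0; 0 0 0 0")

```text
t: 43.75
position: [0.4358, -0.1652, 0.0308]
tool_rot: [2.143, 2.296, 0.0]
ft_force: [0.4, 0.4, -1.5]
grip_width: 0.249
grip_force: 30.0
```

```bash
python3 st.py
```

```text
[ 0.4358 -0.1652  0.0308] [ 0.4  0.4 -1.5] [-0.05 -0.13  0.06] psi 93.95 q6 -0.68 43.75
```

Lower about 9 mm more, release, lift, and work out the move to the middle station.

Request:
carry_out(commands="0 0 0.005 0; 0 0 0.003 0; 0 0 0.001 0; 0 0 0 0; 0 0 0 0; 0 0 0 0")

```text
t: 44.25
position: [0.4355, -0.165, 0.0215]
tool_rot: [2.143, 2.297, -0.0]
ft_force: [-2.4, 1.0, 6.8]
grip_width: 0.244
grip_force: 30.0
```

Request:
carry_out(commands="0 0 0 0; 0 0 0 0; 0 0 0 0; 0 0 0 0; 0 0 0 0; 0 0 0 0; 0 0 -0.03 0; 0 0 -0.035 0; 0 0 -0.038 0; 0 0 0 0", gripper=0)

```text
t: 45.08
position: [0.4378, -0.1665, 0.1299]
tool_rot: [2.136, 2.289, 0.002]
ft_force: [0.5, -1.2, 1.0]
grip_width: 0.981
grip_force: 0.0
```

Request:
carry_out(commands="0 0 0 0; 0 0 0 0")

```text
t: 45.25
position: [0.4351, -0.1648, 0.1234]
tool_rot: [-2.143, -2.296, 0.0]
ft_force: [0.1, 0.1, 0.3]
grip_width: 1.0
grip_force: 0.0
```

```bash
python3 st.py; python3 -c "
from h import *
p=go(.6461,.0527,.125,15.9)"
```

```text
[ 0.4351 -0.1648  0.1234] [0.1 0.1 0.3] [-0.03 -0.06 -0.04] psi 93.94 q6 -0.68 45.25
  0.0169 0.0188 -0.0001 6.50; 0.0189 0.0168 -0.0001 6.50; 0.0207 0.0145 -0.0001 6.50; 0.0222 0.0121 -0.0001 6.50; 0.0234 0.0095 -0.0001 6.50; 0.0243 0.0068 -0.0001 6.50; 0.0249 0.0040 -0.0001 6.50; 0.0252 0.0011 -0.0001 6.50; 0.0252 -0.0017 -0.0001 6.50; 0.0248 -0.0046 -0.0001 6.50
  0.0242 -0.0074 -0.0001 6.50; 0.0232 -0.0101 -0.0001 6.50
```

Request:
carry_out(commands="0.0169 0.0188 0 6.5; 0.0189 0.0168 0 6.5; 0.0207 0.0145 0 6.5; 0.0222 0.0121 0 6.5; 0.0234 0.0095 0 6.5; 0.0243 0.0068 0 6.5; 0.0249 0.0040 0 6.5; 0.0252 0.0011 0 6.5; 0.0252 -0.0017 0 6.5; 0.0248 -0.0046 0 6.5")

```text
t: 46.08
position: [0.6113, 0.0173, 0.1218]
tool_rot: [-3.043, -0.776, 0.005]
ft_force: [-0.0, -0.3, 0.5]
grip_width: 1.004
grip_force: 0.0
```

Request:
carry_out(commands="0.0242 -0.0074 0 6.5; 0.0232 -0.0101 0 6.5; 0 0 0 0; 0 0 0 0; 0 0 0 0; 0 0 0 0; 0 0 0 0")

```text
t: 46.67
position: [0.646, 0.0518, 0.1239]
tool_rot: [-3.111, -0.435, 0.001]
ft_force: [0.0, -0.0, -0.4]
grip_width: 0.999
grip_force: 0.0
```

```bash
python3 st.py; python3 seat.py; python3 -c "
from h import *
p=go(.6461,.0527,.076,15.9)"
```

```text
[0.646  0.0518 0.1239] [ 0.  -0.  -0.4] [ 0.01  0.01 -0.01] psi 15.93 q6 1.19 46.6667
L 767 [ 0.0027 -0.0019 -0.001 ] [array([0.667, 0.222]), array([0.054, 0.201]), np.float64(74.537)] -5.6
M 65 [-0.0377 -0.031   0.0008] [array([0.668, 0.007]), array([0.013, 0.199]), np.float64(76.027)] 15.9
R 4 [-0.0325  0.0037 -0.0052] [array([0., 0.]), array([0., 0.]), np.float64(0.0)] 4.3
[ 4.35800e-01 -1.65800e-01 -8.60143e+01  2.03000e-02  1.57200e-01]
  0.0001 -0.0004 0.0241 0.01; 0.0001 -0.0004 0.0241 0.01
```

The right bar lies on the mat. Now I grip the middle one.

Request:
carry_out(commands="0 -0.0004 0.02 0; 0 -0.0004 0.02 0; 0 0 0.008 0; 0 0 0 0; 0 0 0 0; 0 0 0 0")

```text
t: 47.22
position: [0.6469, 0.0532, 0.0774]
tool_rot: [3.111, 0.435, 0.003]
ft_force: [-0.1, 0.1, -0.3]
grip_width: 0.994
grip_force: 0.0
```

Request:
carry_out(commands="0 0 0 0; 0 0 0 0; 0 0 0 0; 0 0 0 0; 0 0 0 0; 0 0 0 0; 0 0 0 0; 0 0 0 0; 0 0 0 0; 0 0 0 0", gripper=1)

```text
t: 48.05
position: [0.6463, 0.0534, 0.0761]
tool_rot: [3.111, 0.436, -0.0]
ft_force: [0.7, -0.0, 0.3]
grip_width: 0.27
grip_force: 0.0
```

Request:
carry_out(commands="0 0 0 0; 0 0 0 0; 0 0 -0.02 0; 0 0 -0.03 0; 0 0 0 0; 0 0 0 0; 0 0 0 0")

```text
t: 48.63
position: [0.6457, 0.0534, 0.1248]
tool_rot: [-3.111, -0.436, 0.003]
ft_force: [-0.8, 0.6, -2.7]
grip_width: 0.242
grip_force: 30.0
```

```bash
python3 st.py; python3 -c "
from h import *
p=go(.435,.04,.125,94)"
```

```text
[0.6457 0.0534 0.1248] [-0.8  0.6 -2.7] [-0.01  0.02  0.02] psi 15.94 q6 1.19 48.6333
  -0.0172 -0.0037 -0.0000 -6.50; -0.0167 -0.0057 -0.0000 -6.50; -0.0159 -0.0075 -0.0000 -6.50; -0.0150 -0.0093 -0.0000 -6.50; -0.0138 -0.0109 -0.0000 -6.50; -0.0125 -0.0124 -0.0000 -6.50; -0.0110 -0.0137 -0.0000 -6.50; -0.0094 -0.0149 -0.0000 -6.50; -0.0076 -0.0159 -0.0000 -6.50; -0.0058 -0.0166 -0.0000 -6.50
  -0.0039 -0.0172 -0.0000 -6.50; -0.0019 -0.0175 -0.0000 -6.50
```

Request:
carry_out(commands="-0.0172 -0.0037 0 -6.5; -0.0167 -0.0057 0 -6.5; -0.0159 -0.0075 0 -6.5; -0.0150 -0.0093 0 -6.5; -0.0138 -0.0109 0 -6.5; -0.0125 -0.0124 0 -6.5; -0.0110 -0.0137 0 -6.5; -0.0094 -0.0149 0 -6.5; -0.0076 -0.0159 0 -6.5; -0.0058 -0.0166 0 -6.5")

```text
t: 49.47
position: [0.4689, 0.0422, 0.1247]
tool_rot: [-2.383, -2.044, 0.003]
ft_force: [-0.4, 0.7, -2.6]
grip_width: 0.247
grip_force: 30.0
```

Request:
carry_out(commands="-0.0039 -0.0172 0.0155 -6.5; -0.0019 -0.0175 0.02 -6.5; 0 0 0.03 0; 0 0 0.02 0; 0 0 0.0095 0; 0 0 0 0; 0 0 0 0; 0 0 0 0; 0 0 0 0")

```text
t: 50.22
position: [0.436, 0.0398, 0.032]
tool_rot: [2.143, 2.295, 0.002]
ft_force: [-0.2, 0.1, -2.3]
grip_width: 0.246
grip_force: 30.0
```

```bash
python3 st.py
```

```text
[0.436  0.0398 0.032 ] [-0.2  0.1 -2.3] [-0.03 -0.09  0.03] psi 93.94 q6 -0.25 50.2167
```

Request:
carry_out(commands="0 0 0.005 0; 0 0 0.004 0; 0 0 0.001 0; 0 0 0 0; 0 0 0 0; 0 0 0 0")

```text
t: 50.72
position: [0.4354, 0.0399, 0.0211]
tool_rot: [-2.144, -2.296, 0.0]
ft_force: [0.4, -0.4, -1.4]
grip_width: 0.248
grip_force: 30.0
```

Request:
carry_out(commands="0 0 0 0; 0 0 0 0; 0 0 0 0; 0 0 0 0; 0 0 0 0; 0 0 0 0; 0 0 -0.03 0; 0 0 -0.035 0; 0 0 -0.038 0; 0 0 0 0", gripper=0)

```text
t: 51.55
position: [0.4381, 0.0395, 0.1297]
tool_rot: [2.138, 2.29, 0.009]
ft_force: [0.6, 0.1, 0.7]
grip_width: 0.978
grip_force: 0.0
```

Request:
carry_out(commands="0 0 0 0; 0 0 0 0")

```text
t: 51.72
position: [0.435, 0.0399, 0.1235]
tool_rot: [-2.143, -2.296, 0.001]
ft_force: [-0.0, -0.5, -0.7]
grip_width: 1.001
grip_force: 0.0
```

```bash
python3 st.py; python3 -c "
from h import *
p=go(.6416,.2275,.125,-5.5)"
```

```text
[0.435  0.0399 0.1235] [-0.  -0.5 -0.7] [-0.03 -0.11 -0.04] psi 93.94 q6 -0.25 51.7167
  0.0115 0.0146 -0.0001 6.63; 0.0131 0.0132 -0.0001 6.63; 0.0146 0.0116 -0.0001 6.63; 0.0158 0.0098 -0.0001 6.63; 0.0168 0.0079 -0.0001 6.63; 0.0176 0.0059 -0.0001 6.63; 0.0182 0.0038 -0.0001 6.63; 0.0185 0.0017 -0.0001 6.63; 0.0186 -0.0004 -0.0001 6.63; 0.0184 -0.0026 -0.0001 6.63
  0.0180 -0.0047 -0.0001 6.63; 0.0173 -0.0067 -0.0001 6.63; 0.0164 -0.0087 -0.0001 6.63; 0.0153 -0.0105 -0.0001 6.63; 0.0140 -0.0122 -0.0001 6.63
```

Request:
carry_out(commands="0.0115 0.0146 0 6.63; 0.0131 0.0132 0 6.63; 0.0146 0.0116 0 6.63; 0.0158 0.0098 0 6.63; 0.0168 0.0079 0 6.63; 0.0176 0.0059 0 6.63; 0.0182 0.0038 0 6.63; 0.0185 0.0017 0 6.63; 0.0186 -0.0004 0 6.63; 0.0184 -0.0026 0 6.63")

```text
t: 52.55
position: [0.5729, 0.1654, 0.1218]
tool_rot: [-3.052, -0.742, 0.006]
ft_force: [-0.3, 0.4, -0.5]
grip_width: 1.0
grip_force: 0.0
```

Request:
carry_out(commands="0.0180 -0.0047 0 6.63; 0.0173 -0.0067 0 6.63; 0.0164 -0.0087 0 6.63; 0.0153 -0.0105 0 6.63; 0.0140 -0.0122 0 6.63; 0 0 0 0; 0 0 0 0; 0 0 0 0; 0 0 0 0; 0 0 0 0")

```text
t: 53.38
position: [0.6414, 0.2267, 0.124]
tool_rot: [3.138, -0.15, -0.001]
ft_force: [0.6, -0.7, -0.2]
grip_width: 0.998
grip_force: 0.0
```

```bash
python3 st.py; python3 seat.py; python3 -c "
from h import *
p=go(.6416,.2275,.076,-5.5)"
```

```text
[0.6414 0.2267 0.124 ] [ 0.6 -0.7 -0.2] [ 0.08  0.04 -0.01] psi -5.47 q6 1.83 53.3833
L 73 [ 0.0843 -0.0524  0.0049] [array([0.682, 0.206]), array([0.048, 0.171]), np.float64(64.864)] -5.6
M 67 [0.0966 0.0016 0.0055] [array([0.759, 0.053]), array([0.158, 0.014]), np.float64(89.479)] 15.9
R 4 [-0.0012 -0.0198 -0.0054] [array([0., 0.]), array([0., 0.]), np.float64(0.0)] 4.3
[ 4.35800e-01  4.04000e-02 -8.60925e+01  2.10000e-02  1.55800e-01]
[ 4.36200e-01 -1.65800e-01 -8.59282e+01  2.11000e-02  1.57300e-01]
  -0.0000 -0.0004 0.0241 0.01; -0.0000 -0.0004 0.0241 0.01
```

Request:
carry_out(commands="0 -0.0004 0.02 0; 0 -0.0004 0.02 0; 0 0 0.008 0; 0 0 0 0; 0 0 0 0; 0 0 0 0")

```text
t: 53.93
position: [0.6425, 0.228, 0.0776]
tool_rot: [-3.137, 0.151, -0.003]
ft_force: [0.8, 0.2, 0.0]
grip_width: 1.001
grip_force: 0.0
```

Request:
carry_out(commands="0 0 0 0; 0 0 0 0; 0 0 0 0; 0 0 0 0; 0 0 0 0; 0 0 0 0; 0 0 0 0; 0 0 0 0; 0 0 0 0; 0 0 0 0", gripper=1)

```text
t: 54.77
position: [0.6419, 0.228, 0.0761]
tool_rot: [3.138, -0.151, -0.0]
ft_force: [-0.4, -0.3, 0.7]
grip_width: 0.269
grip_force: 0.0
```

Request:
carry_out(commands="0 0 0 0; 0 0 0 0; 0 0 -0.02 0; 0 0 -0.03 0; 0 0 0 0; 0 0 0 0; 0 0 0 0")

```text
t: 55.35
position: [0.6414, 0.2279, 0.125]
tool_rot: [3.138, -0.151, -0.003]
ft_force: [-0.7, 0.2, -1.9]
grip_width: 0.247
grip_force: 30.0
```

```bash
python3 st.py; python3 -c "
from h import *
p=go(.435,.25,.125,85)"
```

```text
[0.6414 0.2279 0.125 ] [-0.7  0.2 -1.9] [0.1  0.03 0.01] psi -5.51 q6 1.84 55.35
  -0.0160 -0.0002 -0.0000 -6.96; -0.0158 -0.0021 -0.0000 -6.96; -0.0155 -0.0040 -0.0000 -6.96; -0.0149 -0.0058 -0.0000 -6.96; -0.0140 -0.0076 -0.0000 -6.96; -0.0130 -0.0093 -0.0000 -6.96; -0.0118 -0.0108 -0.0000 -6.96; -0.0104 -0.0121 -0.0000 -6.96; -0.0089 -0.0133 -0.0000 -6.96; -0.0072 -0.0143 -0.0000 -6.96
  -0.0054 -0.0150 -0.0000 -6.96; -0.0035 -0.0156 -0.0000 -6.96; -0.0016 -0.0159 -0.0000 -6.96
```

Request:
carry_out(commands="-0.0160 -0.0002 0 -6.96; -0.0158 -0.0021 0 -6.96; -0.0155 -0.0040 0 -6.96; -0.0149 -0.0058 0 -6.96; -0.0140 -0.0076 0 -6.96; -0.0130 -0.0093 0 -6.96; -0.0118 -0.0108 0 -6.96; -0.0104 -0.0121 0 -6.96; -0.0089 -0.0133 0 -6.96; -0.0072 -0.0143 0 -6.96")

```text
t: 56.18
position: [0.4815, 0.2449, 0.1247]
tool_rot: [-2.657, -1.674, 0.004]
ft_force: [0.0, 0.0, -2.4]
grip_width: 0.244
grip_force: 30.0
```

Request:
carry_out(commands="-0.0054 -0.0150 0 -6.96; -0.0035 -0.0156 0.0155 -6.96; -0.0016 -0.0159 0.02 -6.96; 0 0 0.03 0; 0 0 0.02 0; 0 0 0.0095 0; 0 0 0 0; 0 0 0 0; 0 0 0 0; 0 0 0 0")

```text
t: 57.02
position: [0.436, 0.2504, 0.0321]
tool_rot: [2.316, 2.121, 0.003]
ft_force: [0.9, -0.0, -1.5]
grip_width: 0.246
grip_force: 30.0
```

```bash
python3 st.py
```

```text
[0.436  0.2504 0.0321] [ 0.9 -0.  -1.5] [-0.02 -0.06  0.  ] psi 84.96 q6 0.38 57.0167
```

Request:
carry_out(commands="0 0 0.005 0; 0 0 0.004 0; 0 0 0.0015 0; 0 0 0 0; 0 0 0 0; 0 0 0 0")

```text
t: 57.52
position: [0.4354, 0.2502, 0.0211]
tool_rot: [2.317, 2.122, -0.0]
ft_force: [-3.6, -1.3, 5.6]
grip_width: 0.248
grip_force: 30.0
```

Request:
carry_out(commands="0 0 0 0; 0 0 0 0; 0 0 0 0; 0 0 0 0; 0 0 0 0; 0 0 0 0; 0 0 -0.03 0; 0 0 -0.035 0; 0 0 -0.038 0; 0 0 -0.03 0", gripper=0)

```text
t: 58.35
position: [0.4355, 0.2503, 0.1562]
tool_rot: [2.316, 2.121, 0.002]
ft_force: [0.6, -1.3, 1.1]
grip_width: 0.976
grip_force: 0.0
```

Request:
carry_out(commands="0 -0.04 0 0; 0 -0.04 0 0; 0 -0.04 0 0; 0 0 0 0; 0 0 0 0; 0 0 0 0")

```text
t: 58.85
position: [0.3166, 0.261, 0.154]
tool_rot: [2.316, 2.122, 0.002]
ft_force: [0.9, -0.1, -0.1]
grip_width: 1.004
grip_force: 0.0
```

```bash
python3 st.py; python3 seat.py; python3 -c "
from h import *
s=viewer.snapshot('side'); cv2.imwrite('pics/end.png',s['pixels'][:,:,::-1])"
```

```text
[0.3166 0.261  0.154 ] [ 0.9 -0.1 -0.1] [-0.07 -0.03 -0.  ] psi 84.98 q6 0.49 58.85
L 55 [ 0.0918 -0.0576  0.0064] [array([0.752, 0.167]), array([0.036, 0.006]), np.float64(74.18)] -5.6
M 57 [ 0.1047 -0.0026  0.0065] [array([0.759, 0.053]), array([0.158, 0.013]), np.float64(89.171)] 15.9
R 8 [-0.009   0.0078 -0.0046] [array([ 0.609, -0.158]), array([0.098, 0.   ]), np.float64(-155.112)] 4.3
[4.36000e-01 2.50900e-01 8.48354e+01 1.57000e-01 2.07000e-02]
[ 4.35900e-01  4.05000e-02 -8.60925e+01  2.11000e-02  1.55800e-01]
[ 4.36200e-01 -1.65800e-01 -8.59282e+01  2.11000e-02  1.57300e-01]
```

View pics/end.png

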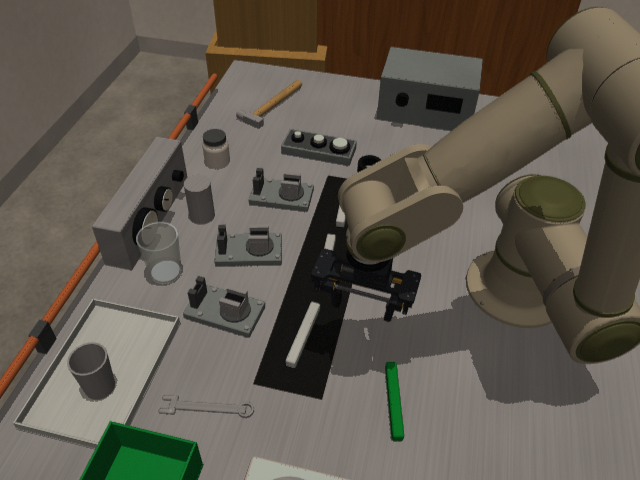

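The picture shows the left bar on the mat at (302,335), the other two partly behind the arm, the keys up and the gripper clear. The top view measures all three bars lying on the mat. I hand in the job.

```bash
python3 -c "
from cell import job; print(job.close_job())"
```

```text
the job is handed in; nothing more can be done
None
```

I handed the job in after about 59 s: all three bars were laid home, the keys were pressed largest to smallest, and the bars are back flat on the mat. The hand-in returned no verdict.

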